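# Load the captive nuts of a mast clamp, close it and scan it

## Robot

A 6-joint arm with a two-finger parallel gripper is mounted at the origin on the work surface. World frame = base frame: x ahead of the robot, y to its left, z up, the work surface at z = 0. Lengths are in m, angles in degrees, forces in N, time in s.
With the tool pointing down it reaches from about 0.4 to 0.825 m from the base axis. Payload 7 kg.
Tool frame: the origin (TCP) lies midway between the tips of the shut fingers; the grasp point (between the pads) lies 19 mm behind it; z points along the fingers, y is the line along which they close (so a half turn about z gives the same grasp; the last joint's range is limited). The gripper opens to 88 mm and grips with 3 to 60 N. Pads are 19 mm wide; open, the fingers measure 130 mm over their backs; the gripper's body (78 mm by 193 mm) begins 47 mm behind the grasp point.
Start: joints at [83.142, 20.546, 0.682, 0, -70.136, -16.507], TCP at [0.268, 0.62, 0.227] pointing down, gripper open.
Joint ranges: [-176.03, 176.03], [-82.01, 121.73], [-58.28, 71.71], [-173.87, 95.51], [-174.79, -0.11], [-173.66, 173.66]. Speed limits (degrees/s): [136.94, 136.94, 172.46, 180, 180, 180].

## Interface

Orientations are given as [roll, pitch, yaw] about the fixed x, y, z axes, in that order (R = Rz(yaw) Ry(pitch) Rx(roll)).
In Python, from plant import ctrl gives the robot as it stands.
- The arm moves only by the tool step_arm, never from a script. Its argument "rows" is a list of rows, each a list of 3 entries, a list of its own where there are three numbers: the closure, from 0 (fully open) to 1 (shut), then the shift along the world's x, y, z in mm, then the turn, a rotation vector about the world's x, y, z in rad. A call has exactly 5 rows; each row is the pose to reach, as a shift and turn from the pose commanded when the call began; what a row does not reach only later rows make up. A row lasts 1/12 s, in which the tool goes at most 41.7 mm and 7.16 degrees, less where a joint would pass 70% of its speed; a pose out of reach is approached as far as the arm can. A call with a gripper value outside its range is refused whole. The fingers move at their own pace and stop on an object; the grip force is fixed at half the most. Time passes only in rows, so rows that repeat a pose let the fingers close, or fill a call up. It gives the time, the measured TCP pose, the force, the opening and the grip force at its end, in the units of the state.
- ctrl.get_obs(): the state, without advancing time (a new reading comes with each control period).
- ctrl.snapshot(name): name is "side" or "top" or "wrist"; returns the picture (384x512x3 uint8, red, green, blue); there is no depth.
- ctrl.camera_model(name): a dict with "intrinsics" (3x3 intrinsics, pixels), "distortion" ([k1, k2, p1, p2, k3] as OpenCV has them; the pictures are not rectified), "R" (3x3) and "t" (3): a world point X has camera coordinates R X + t. Camera axes: x right, y down, z forward; pixel columns grow to the right and rows downward; lengths in m; the calibration is good to about 2 mm. A picture is of the moment at which its call begins: read the wrist's pose just before it. camera_model takes no time and is no camera call; for the wrist camera it gives the pose at the moment of the call.
- ctrl.close_job(): hands the job in; it is judged then, once.
The state is a dict: "clock": time; "joint_pos": joint angles; "qvel": joint speeds; "tau": joint torques, N m; "tool_pos": TCP position; "orientation": TCP orientation; "force": force on the tool from outside, world axes, zero at the start; "moment": the same for the moment, N m; "opening": finger opening in m; "gripper_force": force on a finger pad.
Only numpy, scipy, OpenCV 4.12 (cv2) and the standard library are available. Lean on these libraries where they do the work, as an engineer would, in place of code of your own. Each camera call takes 0.05 s, during which the arm holds its last target. There are 200 camera calls.

## Task

Slide every loose hexagon nut across the grey nut plate, without picking it up, until it drops flat into a pocket of its own (any pocket). Then lay the aluminium cover strip centred and square along the row of pockets, either way round, and press it down firmly so that it sits level. Finally hold the upright hand scanner steady, window down, about 80 mm straight above the barcode label on the cover for two seconds and stand it back in the middle of its round black pad, leaving everything else on the table alone.

Things in the scene. Friction and masses are not known exactly. Their poses are not given: they have to be found in the camera images.
- nut0_center (a point): loose steel hexagon nut, 30 mm across flats, 34.6 mm across corners, 10 mm high, about 45 g, lying flat on the nut plate; this point is its centre, half-way up, z along its bore. Absent in some starts (then None)
- nut1_center (a point): loose steel hexagon nut, 30 mm across flats, 34.6 mm across corners, 10 mm high, about 45 g, lying flat on the nut plate; this point is its centre, half-way up, z along its bore. Absent in some starts (then None)
- nut2_center (a point): loose steel hexagon nut, 30 mm across flats, 34.6 mm across corners, 10 mm high, about 45 g, lying flat on the nut plate; this point is its centre, half-way up, z along its bore. Absent in some starts (then None)
- nut3_center (a point): loose steel hexagon nut, 30 mm across flats, 34.6 mm across corners, 10 mm high, about 45 g, lying flat on the nut plate; this point is its centre, half-way up, z along its bore. Absent in some starts (then None)
- nut4_center (a point): loose steel hexagon nut, 30 mm across flats, 34.6 mm across corners, 10 mm high, about 45 g, lying flat on the nut plate; this point is its centre, half-way up, z along its bore. Absent in some starts (then None)
- pocket0 (a point): round blind pocket in the nut plate, 38 mm across and 11 mm deep, vertical walls; this point is the centre of its mouth, level with the plate's upper face (16 mm above the table). A nut in it lies 1 mm below the face, its centre 6 mm below this point. Neighbouring pockets are 44 mm apart in one straight row
- pocket1 (a point): round blind pocket in the nut plate, 38 mm across and 11 mm deep, vertical walls; this point is the centre of its mouth, level with the plate's upper face (16 mm above the table). A nut in it lies 1 mm below the face, its centre 6 mm below this point. Neighbouring pockets are 44 mm apart in one straight row
- pocket2 (a point): round blind pocket in the nut plate, 38 mm across and 11 mm deep, vertical walls; this point is the centre of its mouth, level with the plate's upper face (16 mm above the table). A nut in it lies 1 mm below the face, its centre 6 mm below this point. Neighbouring pockets are 44 mm apart in one straight row
- pocket3 (a point): round blind pocket in the nut plate, 38 mm across and 11 mm deep, vertical walls; this point is the centre of its mouth, level with the plate's upper face (16 mm above the table). A nut in it lies 1 mm below the face, its centre 6 mm below this point. Neighbouring pockets are 44 mm apart in one straight row
- pocket4 (a point): round blind pocket in the nut plate, 38 mm across and 11 mm deep, vertical walls; this point is the centre of its mouth, level with the plate's upper face (16 mm above the table). A nut in it lies 1 mm below the face, its centre 6 mm below this point. Neighbouring pockets are 44 mm apart in one straight row
- seat (a point): middle of the row of five pockets, on the upper face of the fixed grey nut plate: flat, 230 (x) by 285 mm (y), 16 mm above the table, in a dark rim 6 mm thick that stands 4 mm above the face. y runs along the row, z up, x across the row. Pockets at y = -88, -44, 0, 44, 88 mm; the face spans x -150 to +80 mm, y -142 to +142 mm from here. The nuts start on its -x part
- cover_center (a point): centre, half-way up, of the loose aluminium cover strip: 56 mm (x) by 235 mm (y), 6 mm thick (z), 180 g give or take, lying on the table beside the plate at the start. In place, this point is 3 mm above seat with its y along the row, either way round. To sit properly it wants a firm downward push: about 10 N at its middle, kept up for about a second
- label (a point): centre of the white barcode label (32 by 46 mm) on top of the cover strip, 75 mm from the strip's centre along its +y; z up out of the label
- scanner_grip (a point): the hand scanner, standing upright on its pad: a grey cylindrical handle 36 mm across and 90 mm long above a black head 56 mm across and 30 mm high, 120 mm tall in all, about 160 g. This point is on its axis, 88 mm above its flat underside; z along the axis, up. It can be gripped at any yaw
- window (a point): centre of the scanner's flat underside, its window, which looks straight down; z up along the axis
- pad_top (a point): centre of the upper face of the scanner's round black pad (90 mm across, 8 mm thick, fixed to the table), at one side of the plate; the cover strip starts at the other side
- cup: white drinking cup, 84 mm across, 120 mm tall, origin under its centre; leave alone
- wire_reel: metal wire reel, 60 mm across, 46 mm tall, origin under its centre; leave alone
- tape_measure: black tape measure, 65 by 32 by 60 mm tall, origin under its centre; leave alone
- flux_bottle: small amber bottle, 32 mm across, 65 mm tall, origin under its centre; leave alone
- screwdriver: red-handled screwdriver lying on the table; leave alone
- solder_tin: shallow round steel tin, 70 mm across, 16 mm high, origin under its centre; leave alone

How it is judged (in metres and radians):
On the way, in this order (a step that is already met when the one before it is completed fails the run):
1. every loose nut lies flat in a pocket (z of each of nut0_center, nut1_center, nut2_center, nut3_center, nut4_center in the frame of seat below -0.003 m and angle between each of nut0_center, nut1_center, nut2_center, nut3_center, nut4_center's own z axis and vertical below 0.12 rad and (horizontal distance between nut0_center and pocket0 below 0.008 m or horizontal distance between nut0_center and pocket1 below 0.008 m or horizontal distance between nut0_center and pocket2 below 0.008 m or horizontal distance between nut0_center and pocket3 below 0.008 m or horizontal distance between nut0_center and pocket4 below 0.008 m) and (horizontal distance between nut1_center and pocket0 below 0.008 m or horizontal distance between nut1_center and pocket1 below 0.008 m or horizontal distance between nut1_center and pocket2 below 0.008 m or horizontal distance between nut1_center and pocket3 below 0.008 m or horizontal distance between nut1_center and pocket4 below 0.008 m) and (horizontal distance between nut2_center and pocket0 below 0.008 m or horizontal distance between nut2_center and pocket1 below 0.008 m or horizontal distance between nut2_center and pocket2 below 0.008 m or horizontal distance between nut2_center and pocket3 below 0.008 m or horizontal distance between nut2_center and pocket4 below 0.008 m) and (horizontal distance between nut3_center and pocket0 below 0.008 m or horizontal distance between nut3_center and pocket1 below 0.008 m or horizontal distance between nut3_center and pocket2 below 0.008 m or horizontal distance between nut3_center and pocket3 below 0.008 m or horizontal distance between nut3_center and pocket4 below 0.008 m) and (horizontal distance between nut4_center and pocket0 below 0.008 m or horizontal distance between nut4_center and pocket1 below 0.008 m or horizontal distance between nut4_center and pocket2 below 0.008 m or horizontal distance between nut4_center and pocket3 below 0.008 m or horizontal distance between nut4_center and pocket4 below 0.008 m)), for 0.2 s.
2. the cover lies level and centred along the pockets and is pressed down with more than 5 N (x of cover_center in the frame of seat between -0.009 and 0.009 m and y of cover_center in the frame of seat between -0.01 and 0.01 m and z of cover_center in the frame of seat between 0.001 and 0.005 m and angle between the y axis of cover_center and the y axis of seat, either way round below 0.09 rad and angle between cover_center's own z axis and vertical below 0.03 rad and contact force between cover and base above 5 N), for 0.3 s.
3. the scanner is held steady and upright, its window 50 to 120 mm above the label, within 15 mm sideways, for a second (horizontal distance between window and label below 0.015 m and z of window in the frame of label between 0.05 and 0.12 m and angle between window's own z axis and vertical below 0.15 rad and linear speed of scanner below 0.02 m/s and x of cover_center in the frame of seat between -0.009 and 0.009 m and y of cover_center in the frame of seat between -0.01 and 0.01 m and z of cover_center in the frame of seat between 0.001 and 0.005 m and angle between the y axis of cover_center and the y axis of seat, either way round below 0.09 rad and angle between cover_center's own z axis and vertical below 0.03 rad), for 1 s.
At the end, for the whole second after the job is handed in: Every nut present lies flat in a pocket (centre within 8 mm of the pocket's axis); the cover lies level on the plate over the row, centred within 9 mm across and 10 mm along it and square within 0.09 rad; the scanner stands upright on its pad within 18 mm of the middle; all at rest (all of step 1 and x of cover_center in the frame of seat between -0.009 and 0.009 m and y of cover_center in the frame of seat between -0.01 and 0.01 m and z of cover_center in the frame of seat between 0.001 and 0.005 m and angle between the y axis of cover_center and the y axis of seat, either way round below 0.09 rad and angle between cover_center's own z axis and vertical below 0.03 rad and horizontal distance between window and pad_top below 0.018 m and z of window in the frame of pad_top between -0.004 and 0.004 m and angle between window's own z axis and vertical below 0.06 rad and linear speed of each of scanner, cover below 0.01 m/s); the robot touches nothing.
It fails at once if a nut is lifted more than 25 mm off the plate (z of any of nut0_center, nut1_center, nut2_center, nut3_center, nut4_center in the frame of seat above 0.03 m).
It fails at once if a bystander is moved more than 40 mm (distance of any of cup, wire_reel, tape_measure, flux_bottle, screwdriver, solder_tin from where it was at the start of the episode above 0.04 m).
Of nut0, nut1, nut2, nut3, nut4 only 3 to 5 are there at a start; the rules pass over those that are not, and their reading is None.
At some moment in a run one of nut0, nut1, nut2, nut3, nut4, cover may be knocked a few centimetres aside while the robot is not near it.
It also fails if it takes over 210 s, if anything falls off the work surface, if the arm or the gripper's body presses on something with over 40 N, if the wrist force passes 120 N, or if a joint passes its speed limit or range.

## Working session

There is one attempt and no reset: what is moved stays moved. The work goes in short steps, Python scripts to look and compute and a tool call to move; the robot and the scene stay as the last step left them, time stands still between calls to the robot, and variables do not carry over. Pictures are saved under pics/ and viewed, at most 14 in all, crops included, and the job is handed in when it is done.

Besides the shell and the picture viewer there is one more tool, called after ">>>" as name(argument=value, ...) on one line, values as JSON. step_arm: Moves the arm, as the interface text tells. Its arguments: {"type":"object","properties":{"rows":{"type":"array"}},"required":["rows"]}

```bash
ls; mkdir -p pics
cat > h.py <<'E'
import numpy as np, cv2
from plant import ctrl
def snap(name,fn=None):
    m=ctrl.camera_model(name); im=ctrl.snapshot(name)
    if fn: cv2.imwrite('pics/'+fn,cv2.cvtColor(im,cv2.COLOR_RGB2BGR))
    return im,m
def ray(m,px,z):
    K=np.array(m['intrinsics']);D=np.array(m['distortion'],float)
    p=cv2.undistortPoints(np.array(px,float).reshape(-1,1,2),K,D)[:,0]
    R=np.array(m['R']);t=np.array(m['t'])
    d=np.c_[p,np.ones(len(p))]@R; c=-R.T@t
    s=(z-c[2])/d[:,2]
    return c+d*s[:,None]
def proj(m,X):
    r,_=cv2.Rodrigues(np.array(m['R']))
    return cv2.projectPoints(np.array(X,float).reshape(-1,1,3),r,np.array(m['t'],float),np.array(m['intrinsics']),np.array(m['distortion'],float))[0][:,0]
E
python3 - <<'E'
from h import *
a,m=snap('top'); b,n=snap('side')
cv2.imwrite('pics/a.png',cv2.resize(cv2.cvtColor(a,4),(800,600)))
cv2.imwrite('pics/b.png',cv2.resize(cv2.cvtColor(b,4),(800,600)))
for k in (m,n): print(-np.array(k['R']).T@k['t'],np.array(k['R'])[2])
print(ctrl.get_obs())
E
```

```text
pics
[ 0.35126668 -0.00701761  1.54155218] [ 0.13964095  0.01086599 -0.99014258]
[0.47315377 1.08470631 0.76808995] [ 0.04877099 -0.8517955  -0.52159928]
{'clock': 0.1, 'joint_pos': array([ 8.31422710e+01,  2.05876611e+01,  6.39367546e-01, -1.56864139e-02,
       -7.01350881e+01, -1.65068316e+01]), 'qvel': array([ 0.06316647, -0.12359025,  0.21829527,  0.09374924, -0.06322709,
       -0.07157084]), 'tau': array([-3.65110136e-04, -5.84164202e+01,  2.93751383e+01,  7.01557830e+00,
        1.02283160e-02, -4.88331773e-05]), 'tool_pos': array([0.26755749, 0.61924573, 0.22572171]), 'orientation': array([ 1.79915865e+02, -9.55384357e-03, -2.33698946e+01]), 'force': array([-0.53872941,  0.6127499 ,  0.5215308 ]), 'moment': array([ 0.03844539,  0.00114725, -0.02253555]), 'gripper_force': 0.0, 'opening': 0.0878717954177884}
```

View pics/a.png

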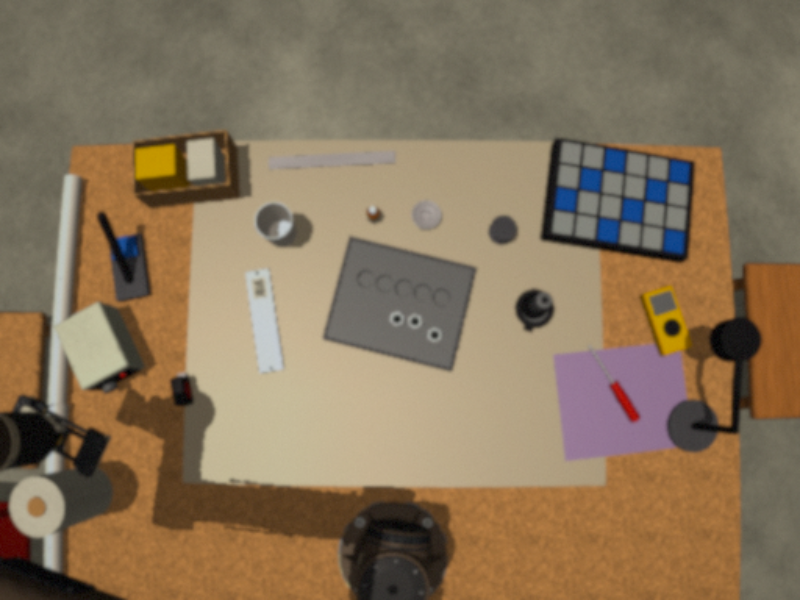

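View pics/b.png

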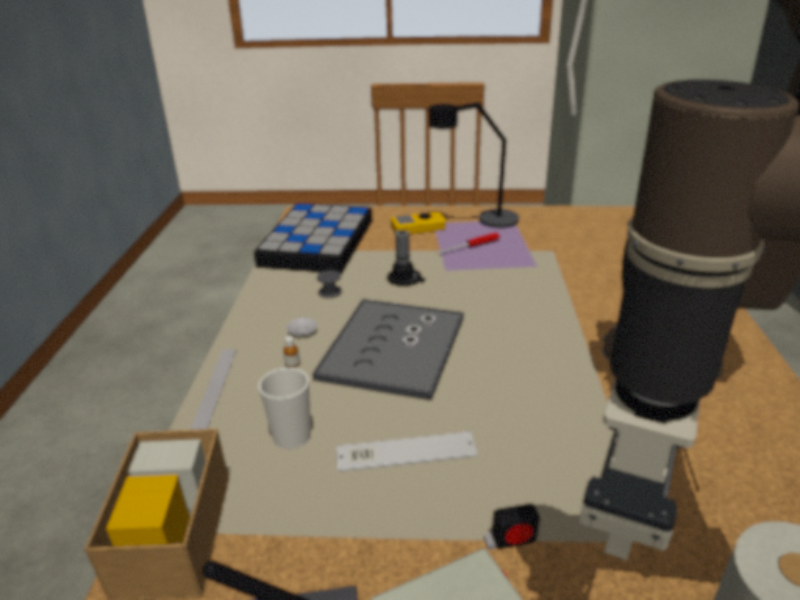

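The top view shows three nuts (≈(397,319), (415,322), (434,335) in the 800 px picture), the five pockets from (366,278) to (441,297), the cover at (265,320) with its label end away from the robot, and the scanner at (535,308).

Run:
```python
from h import *
a,m=snap('top'); b,n=snap('side')
def r(px,z): return ray(m,(np.array(px,float)+.5)*.64-.5,z).round(4)[:,:2].tolist()
print('nuts',r([(397,319),(415,322),(434,335)],.026))
print('pockets',r([(366,279),(385,284),(404,288),(423,293),(441,297)],.016))
hsv=cv2.cvtColor(a,cv2.COLOR_RGB2HSV)
# plate mask: dark gray low-sat
g=((hsv[...,1]<60)&(hsv[...,2]<130)).astype(np.uint8)
g=cv2.morphologyEx(g,cv2.MORPH_CLOSE,np.ones((9,9)))
for c in cv2.findContours(g,0,2)[0]:
    R=cv2.minAreaRect(c)
    if cv2.contourArea(c)>2000 and abs(R[0][0]-256)<40 and abs(R[0][1]-195)<40:
        q=ray(m,cv2.boxPoints(R),.02)[:,:2];print('plate',q.round(4).tolist(),np.linalg.norm(np.diff(q,axis=0),axis=1),q.mean(0))
w=((hsv[...,2]>165)&(hsv[...,1]<40)).astype(np.uint8); w[:, :150]=0; w[:,190:]=0; w[:165]=0;w[245:]=0
w=cv2.morphologyEx(w,cv2.MORPH_CLOSE,np.ones((9,9)))
c=max(cv2.findContours(w,0,2)[0],key=cv2.contourArea);q=ray(m,cv2.boxPoints(cv2.minAreaRect(c)),.006)[:,:2]
print('cover',q.round(4).tolist(),np.linalg.norm(np.diff(q,axis=0),axis=1),q.mean(0),'label',r([(260,287)],.006))
print('scanner top, pad',r([(543,298)],.128),r([(535,309)],.008), 'cup etc',r([(275,222)],.06),r([(503,229),(373,213),(427,214),(182,390)],.03))
mc=ctrl.camera_model('wrist');o=ctrl.get_obs()
print('wristcam',-np.array(mc['R']).T@mc['t']-o['tool_pos'],mc['R'],mc['intrinsics'])
```

```text
nuts [[0.5226, -0.0084], [0.516, -0.0485], [0.4872, -0.0907]]
pockets [[0.6143, 0.062], [0.603, 0.0189], [0.5941, -0.024], [0.5828, -0.0668], [0.5739, -0.1073]]
plate [[0.4782, 0.1571], [0.7152, 0.1025], [0.6418, -0.1897], [0.4081, -0.1294]] [0.24324554 0.30127916 0.24138092] [ 0.5608287 -0.0148552]
plate [[1.3712, 1.0537], [1.3765, -1.0768], [-0.1305, -0.9456], [-0.1408, 0.9118]] [2.13050449 1.51269491 1.85743267] [ 0.61909762 -0.01424771]
cover [[0.6337, 0.3448], [0.6425, 0.284], [0.4083, 0.2441], [0.3992, 0.3035]] [0.06144468 0.23757873 0.0601424 ] [0.52093094 0.29411273] label [[0.5968, 0.305]]
scanner top, pad [[0.5564, -0.3143]] [[0.5485, -0.3214]] cup etc [[0.7356, 0.2653]] [[0.7285, -0.2485], [0.7644, 0.0471], [0.7625, -0.0758], [0.3599, 0.4704]]
wristcam [ 0.06186068 -0.02714198  0.15771676] [[-3.96929381e-01 -9.17848882e-01  7.04927060e-04]
 [-8.87883103e-01  3.84164914e-01  2.53142083e-01]
 [-2.32616986e-01  9.98536373e-02 -9.67428855e-01]] [[275.04054145   0.         252.58630692]
 [  0.         275.04054145 192.20389083]
 [  0.           0.           1.        ]]
```

>>> step_arm(rows=[[0, [12, -33, 0], [0, 0, -0.07]], [0, [24, -67, 0], [0, 0, -0.14]], [0, [36, -100, 0], [0, 0, -0.21]], [0, [48, -134, 0], [0, 0, -0.28]], [0, [60, -167, 0], [0, 0, -0.349]]])

```text
clock: 0.62
tool_pos: [0.3279, 0.4508, 0.2263]
orientation: [180.0, -0.0, -43.5]
force: [0.5, -0.1, -0.2]
opening: 0.0877
gripper_force: 0.0
```

>>> step_arm(rows=[[0, [12, -33, 0], [0, 0, -0.07]], [0, [24, -67, 0], [0, 0, -0.14]], [0, [36, -100, 0], [0, 0, -0.21]], [0, [48, -134, 0], [0, 0, -0.28]], [0, [60, -167, 0], [0, 0, -0.349]]])

```text
clock: 1.03
tool_pos: [0.3878, 0.2838, 0.2267]
orientation: [-180.0, 0.0, -63.5]
force: [0.8, -0.3, 0.1]
opening: 0.0876
gripper_force: 0.0
```

>>> step_arm(rows=[[0, [12, -33, 0], [0, 0, -0.07]], [0, [24, -67, 0], [0, 0, -0.14]], [0, [36, -100, 0], [0, 0, -0.21]], [0, [48, -134, 0], [0, 0, -0.28]], [0, [60, -167, 0], [0, 0, -0.349]]])

```text
clock: 1.45
tool_pos: [0.4478, 0.1169, 0.2268]
orientation: [-180.0, 0.0, -83.5]
force: [0.6, -0.7, -0.1]
opening: 0.0873
gripper_force: 0.0
```

>>> step_arm(rows=[[0, [12, -33, 0], [0, 0, -0.07]], [0, [24, -67, 0], [0, 0, -0.14]], [0, [36, -100, 0], [0, 0, -0.21]], [0, [48, -134, 0], [0, 0, -0.28]], [0, [60, -167, 0], [0, 0, -0.349]]])

```text
clock: 1.87
tool_pos: [0.5079, -0.0502, 0.2267]
orientation: [-180.0, 0.0, -103.5]
force: [0.9, 0.3, -0.1]
opening: 0.088
gripper_force: 0.0
```

>>> step_arm(rows=[[0.4, [0, 0, 0], [0, 0, 0]], [0.4, [0, 0, 0], [0, 0, 0]], [0.4, [0, 0, 0], [0, 0, 0]], [0.4, [0, 0, 0], [0, 0, 0]], [0.4, [0, 0, 0], [0, 0, 0]]])

```text
clock: 2.28
tool_pos: [0.5075, -0.0474, 0.2267]
orientation: [-180.0, 0.0, -103.2]
force: [1.0, 0.3, 0.1]
opening: 0.0598
gripper_force: 0.0
```

Run:
```python
from h import *
a,m=snap('wrist')
cv2.imwrite('pics/w1.png',cv2.resize(cv2.cvtColor(a,4),(800,600)));np.save('w1.npy',a)
import pickle;pickle.dump(m,open('w1.pkl','wb'))
o=ctrl.get_obs();print(o['tool_pos'],o['orientation'],o['joint_pos'],o['opening'],o['clock'])
```

```text
[ 0.50758229 -0.04732699  0.22677055] [-1.79979538e+02  1.40592958e-02 -1.03224551e+02] [ 1.67724232e+01  4.84886664e+00 -1.98111113e+01 -2.14182024e-03
 -6.53152721e+01 -2.99960829e+01] 0.05637016522635829 2.3333
```

View pics/w1.png

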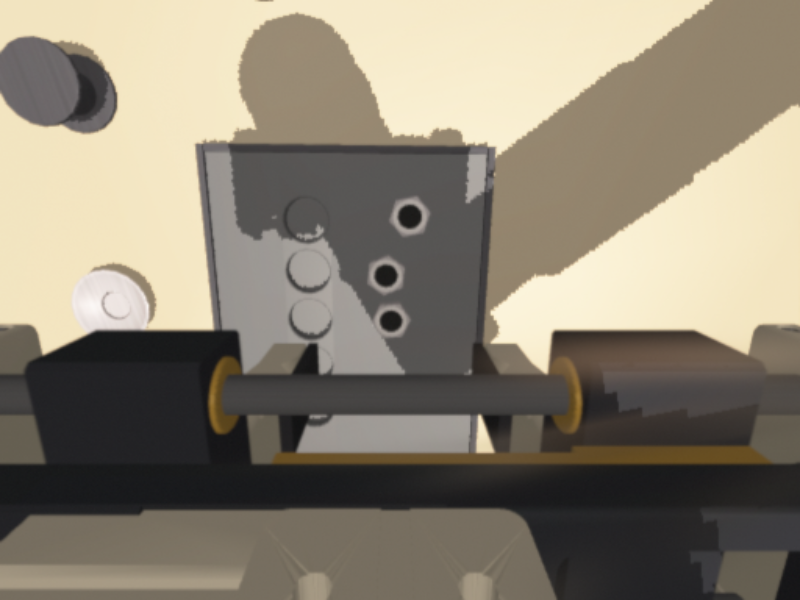

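The wrist view shows the three nuts with dark bores at (409,216), (386,275), (391,321) and pocket mouths at (307,218), (309,270), (311,317) in 800 px coordinates.

Run:
```python
from h import *
import pickle
a=np.load('w1.npy');m=pickle.load(open('w1.pkl','rb'))
g=cv2.cvtColor(a,cv2.COLOR_RGB2GRAY)
f=lambda px:(np.array(px,float)+.5)*.64-.5
for p in [(409,216),(386,275),(391,321)]:
    q=f(p).round().astype(int); s=g[q[1]-16:q[1]+17,q[0]-16:q[0]+17]
    n,l,st,c=cv2.connectedComponentsWithStats((s<45).astype(np.uint8))
    i=l[16,16]; 
    px=c[i]+q-16; X=ray(m,px,.026)[0]; print('nut',px,st[i,4],X.round(4))
P=ray(m,f([(307,218),(309,270),(311,317)]),.016);print(P.round(4))
d=P[2]-P[0];print(np.linalg.norm(d),np.degrees(np.arctan2(d[1],d[0]))-90)
# plate rim outer corners top z .02
C=ray(m,f([(196,144),(495,148)]),.02);d=C[0]-C[1];print(C.round(4),np.linalg.norm(d),np.degrees(np.arctan2(d[1],d[0])))
```

```text
nut [261.93103448 138.15862069] 145 [ 0.485  -0.0893  0.026 ]
nut [246.63846154 176.04615385] 130 [ 0.5157 -0.0457  0.026 ]
nut [249.87068966 205.04310345] 116 [ 0.5208 -0.0056  0.026 ]
[[ 0.5694 -0.1069  0.016 ]
 [ 0.5802 -0.0637  0.016 ]
 [ 0.5903 -0.0222  0.016 ]]
0.0872428170852761 -13.873154023161774
[[ 0.6388 -0.1834  0.02  ]
 [ 0.4063 -0.1256  0.02  ]] 0.23951534639990668 -13.981454068552198
```

>>> step_arm(rows=[[0.4, [13, 42, -30], [0, 0, -0.01]], [0.4, [13, 42, -65], [0, 0, -0.01]], [0.4, [13, 42, -100], [0, 0, -0.01]], [0.4, [13, 42, -130], [0, 0, -0.01]], [0.4, [13, 42, -150], [0, 0, -0.01]]])

```text
clock: 2.75
tool_pos: [0.519, -0.0055, 0.0738]
orientation: [179.9, -0.1, -103.8]
force: [-0.1, 0.3, 0.8]
opening: 0.0525
gripper_force: 0.0
```

>>> step_arm(rows=[[0.4, [0, 0, -10], [0, 0, 0]], [0.4, [0, 0, -20], [0, 0, 0]], [0.4, [0, 0, -30], [0, 0, 0]], [0.4, [0, 0, -30], [0, 0, 0]], [0.4, [0, 0, -30], [0, 0, 0]]])

```text
clock: 3.17
tool_pos: [0.521, -0.0062, 0.047]
orientation: [-180.0, 0.0, -103.9]
force: [0.1, 0.2, 0.4]
opening: 0.0526
gripper_force: 0.0
```

Run:
```python
from h import *
a,m=snap('wrist')
cv2.imwrite('pics/w2.png',cv2.cvtColor(a,4))
o=ctrl.get_obs();print(o['tool_pos'],o['orientation'],o['opening'])
print(proj(m,[[.5208,-.0056,.026],[.5903,-.0222,.016],[.5157,-.0457,.026]]))
```

```text
[ 0.52138551 -0.00618164  0.04740202] [-1.79929542e+02  3.35756086e-02 -1.03906103e+02] 0.0529960830207328
[[252.65836362 223.04121014]
 [154.4959147  218.83268095]
 [245.48982896 165.48561768]]
```

View pics/w2.png

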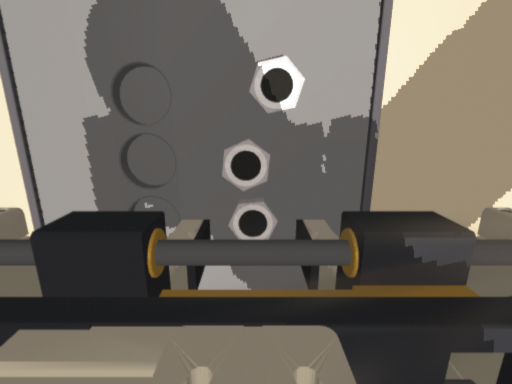

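The nut sits centred between the fingers at (253,223), just as predicted, so I grip it and slide it.

>>> step_arm(rows=[[0.4, [0, 0, -10], [0, 0, 0]], [0.4, [0, 0, -20], [0, 0, 0]], [0.4, [0, 0, -28], [0, 0, 0]], [0.4, [0, 0, -28], [0, 0, 0]], [0.4, [0, 0, -28], [0, 0, 0]]])

```text
clock: 3.63
tool_pos: [0.5202, -0.0066, 0.0178]
orientation: [179.9, -0.1, -103.9]
force: [0.9, -0.3, 0.0]
opening: 0.0526
gripper_force: 0.0
```

>>> step_arm(rows=[[0.7, [0, 0, 0], [0, 0, 0]], [0.7, [0, 0, 0], [0, 0, 0]], [0.7, [0, 0, 0], [0, 0, 0]], [0.7, [0, 0, 0], [0, 0, 0]], [0.7, [0, 0, 0], [0, 0, 0]]])

```text
clock: 4.05
tool_pos: [0.5209, -0.0063, 0.0188]
orientation: [-180.0, 0.0, -103.9]
force: [0.3, -0.0, 0.5]
opening: 0.0319
gripper_force: 30.0
```

Run:
```python
from h import *
a,m=snap('wrist');o=ctrl.get_obs();print(o['tool_pos'],o['opening'],o['gripper_force'],o['force'])
g=cv2.cvtColor(a,cv2.COLOR_RGB2GRAY)
cv2.imwrite('pics/w3.png',cv2.cvtColor(a,4))
for X in ([.5208,-.0056,.026],[.5157,-.0457,.026],[.485,-.0893,.026]):
    q=proj(m,[X])[0].round().astype(int);s=g[q[1]-24:q[1]+25,q[0]-24:q[0]+25]
    n,l,st,c=cv2.connectedComponentsWithStats((s<45).astype(np.uint8));i=l[24,24];print(q,s.shape,st[i],ray(m,c[i]+q-24,.026)[0].round(4))
```

```text
[ 0.52086782 -0.00631636  0.01883287] 0.0316258203845102 30.000097006559372 [-0.21957444  1.94847992  1.74251159]
[252 240] (49, 49) [   0    0   49   49 2401] [ 0.521  -0.0059  0.026 ]
[244 174] (49, 49) [   0    0   49   49 2401] [ 0.5157 -0.0456  0.026 ]
[281  78] (49, 49) [   0    0   49   49 2401] [ 0.485  -0.0893  0.026 ]
```

View pics/w3.png

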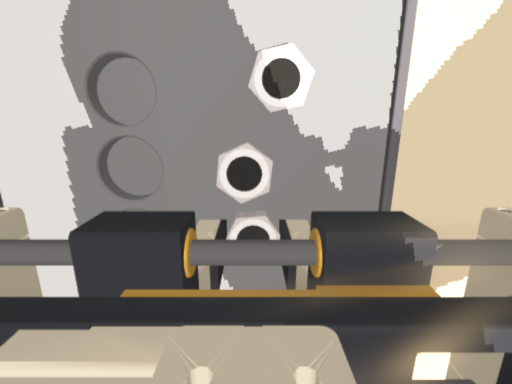

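Gripped; nearest visible pocket mouths P3 at (135,166) and P4 at (127,91).

Run:
```python
from h import *
m=ctrl.camera_model('wrist');print(ray(m,[(135,166),(127,91)],.016).round(4))
```

```text
[[ 0.5776 -0.0639  0.016 ]
 [ 0.5674 -0.1043  0.016 ]]
```

>>> step_arm(rows=[[0.7, [8, -2, 0], [0, 0, 0]], [0.7, [16, -4, 0], [0, 0, 0]], [0.7, [24, -6, 0], [0, 0, 0]], [0.7, [32, -8, 0], [0, 0, 0]], [0.7, [40, -10, 0], [0, 0, 0]]])

```text
clock: 4.52
tool_pos: [0.5613, -0.0167, 0.0188]
orientation: [180.0, -0.0, -103.9]
force: [-4.1, 0.5, 7.3]
opening: 0.0319
gripper_force: 30.0
```

>>> step_arm(rows=[[0.7, [8, -1, 0], [0, 0, 0]], [0.7, [16, -3, 0], [0, 0, 0]], [0.7, [24, -5, 0], [0, 0, 0]], [0.7, [29, -6, 0], [0, 0, 0]], [0.7, [29, -6, 0], [0, 0, 0]]])

```text
clock: 4.93
tool_pos: [0.5913, -0.0227, 0.0183]
orientation: [-180.0, 0.0, -104.0]
force: [0.4, 0.1, -0.1]
opening: 0.0318
gripper_force: 30.0
```

Run:
```python
from h import *
a,m=snap('wrist');o=ctrl.get_obs();print(o['tool_pos'],o['opening'],o['gripper_force'],o['force'])
cv2.imwrite('pics/w4.png',cv2.cvtColor(a,4))
print(proj(m,[[.5903,-.0222,.016],[.5802,-.0637,.016]]))
```

```text
[ 0.59052797 -0.02260744  0.01814525] 0.03174157212607298 29.99969869852066 [ 1.24329084 -0.29340914  0.06404261]
[[253.71206881 233.45902263]
 [253.41838069 165.7903792 ]]
```

View pics/w4.png

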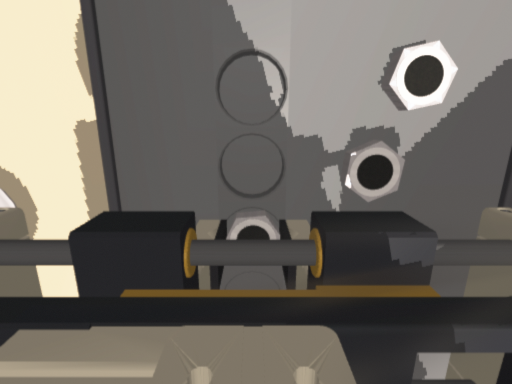

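P3 shows at (251,165), P4 at (252,88); the held nut at (254,233) is on target within ~1 mm. Release.

>>> step_arm(rows=[[0.6, [0, 0, 0], [0, 0, 0]], [0.6, [0, 0, 0], [0, 0, 0]], [0.6, [0, 0, 0], [0, 0, 0]], [0.4, [0, 0, 0], [0, 0, 0]], [0.4, [0, 0, 0], [0, 0, 0]]])

```text
clock: 5.4
tool_pos: [0.5894, -0.0224, 0.0186]
orientation: [180.0, -0.0, -103.9]
force: [0.2, 0.3, 0.4]
opening: 0.0438
gripper_force: 0.0
```

>>> step_arm(rows=[[0.4, [0, 0, 15], [0, 0, 0]], [0.4, [0, 0, 29], [0, 0, 0]], [0.4, [-30, -10, 29], [0, 0, 0]], [0.4, [-60, -20, 29], [0, 0, 0]], [0.4, [-75, -23, 29], [0, 0, 0]]])

```text
clock: 5.82
tool_pos: [0.511, -0.0464, 0.0473]
orientation: [179.9, -0.0, -104.0]
force: [-1.4, 0.2, -0.3]
opening: 0.0526
gripper_force: 0.0
```

>>> step_arm(rows=[[0.4, [0, 0, 0], [0, 0, 0]], [0.4, [0, 0, 0], [0, 0, 0]], [0.4, [0, 0, 0], [0, 0, 0]], [0.4, [0, 0, 0], [0, 0, 0]], [0.4, [0, 0, 0], [0, 0, 0]]])

```text
clock: 6.23
tool_pos: [0.5154, -0.0451, 0.0474]
orientation: [-180.0, 0.0, -103.9]
force: [-0.1, 0.8, -0.3]
opening: 0.0526
gripper_force: 0.0
```

Run:
```python
from h import *
a,m=snap('wrist');o=ctrl.get_obs();print(o['tool_pos'],o['orientation'],o['opening'])
cv2.imwrite('pics/w5.png',cv2.cvtColor(a,4))
g=cv2.cvtColor(a,cv2.COLOR_RGB2GRAY)
for X in ([.5157,-.0457,.026],[.485,-.0893,.026]):
    q=proj(m,[X])[0].round().astype(int);s=g[q[1]-24:q[1]+25,q[0]-24:q[0]+25]
    n,l,st,c=cv2.connectedComponentsWithStats((s<40).astype(np.uint8));i=l[24,24];print(st[i],ray(m,c[i]+q-24,.026)[0].round(4))
print(proj(m,[[.5903,-.0222,.016],[.5802,-.0637,.016]]))
```

```text
[ 0.51522738 -0.04518278  0.04735574] [ 1.79992256e+02 -6.41256846e-03 -1.03916785e+02] 0.052493933954235815
[ 12  12  26  25 501] [ 0.5157 -0.0459  0.026 ]
[ 10  10  29  29 627] [ 0.4851 -0.0893  0.026 ]
[[164.40506301 266.83672367]
 [159.3621518  213.99228155]]
```

View pics/w5.png

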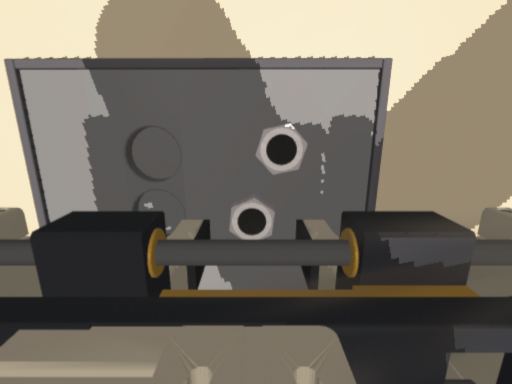

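Nut B at (252,221) is well between the fingers; same procedure to P3, then on to nut C.

>>> step_arm(rows=[[0.4, [0, 0, -10], [0, 0, 0]], [0.4, [0, 0, -20], [0, 0, 0]], [0.4, [0, 0, -28], [0, 0, 0]], [0.4, [0, 0, -28], [0, 0, 0]], [0.4, [0, 0, -28], [0, 0, 0]]])

```text
clock: 6.7
tool_pos: [0.514, -0.0456, 0.0185]
orientation: [179.9, -0.1, -103.9]
force: [-0.2, -0.3, 0.1]
opening: 0.0526
gripper_force: 0.0
```

>>> step_arm(rows=[[0.7, [0, 0, 0], [0, 0, 0]], [0.7, [0, 0, 0], [0, 0, 0]], [0.7, [0, 0, 0], [0, 0, 0]], [0.7, [0, 0, 0], [0, 0, 0]], [0.7, [0, 0, 0], [0, 0, 0]]])

```text
clock: 7.12
tool_pos: [0.515, -0.0453, 0.0199]
orientation: [-180.0, 0.0, -103.9]
force: [0.2, -0.6, 1.2]
opening: 0.0295
gripper_force: 30.0
```

>>> step_arm(rows=[[0.7, [8, -2, 0], [0, 0, 0]], [0.7, [16, -4, 0], [0, 0, 0]], [0.7, [24, -6, 0], [0, 0, 0]], [0.7, [32, -8, 0], [0, 0, 0]], [0.7, [40, -11, 0], [0, 0, 0]]])

```text
clock: 7.53
tool_pos: [0.5553, -0.0566, 0.0199]
orientation: [180.0, -0.0, -103.9]
force: [-4.1, 1.1, 6.7]
opening: 0.0297
gripper_force: 30.0
```

>>> step_arm(rows=[[0.7, [8, -2, 0], [0, 0, 0]], [0.7, [16, -4, 0], [0, 0, 0]], [0.7, [22, -6, 0], [0, 0, 0]], [0.7, [26, -7, 0], [0, 0, 0]], [0.7, [26, -7, 0], [0, 0, 0]]])

```text
clock: 7.95
tool_pos: [0.582, -0.0637, 0.0193]
orientation: [-180.0, 0.0, -103.9]
force: [-0.1, 0.4, 0.1]
opening: 0.0295
gripper_force: 30.0
```

>>> step_arm(rows=[[0.7, [0, 0, 0], [0, 0, 0]], [0.6, [0, 0, 0], [0, 0, 0]], [0.6, [0, 0, 0], [0, 0, 0]], [0.4, [0, 0, 0], [0, 0, 0]], [0.4, [0, 0, 0], [0, 0, 0]]])

```text
clock: 8.37
tool_pos: [0.5806, -0.0633, 0.0197]
orientation: [-180.0, 0.0, -103.9]
force: [0.3, -0.4, -0.3]
opening: 0.0434
gripper_force: 0.0
```

>>> step_arm(rows=[[0.4, [0, 0, 15], [0, 0, 0]], [0.4, [0, 0, 29], [0, 0, 0]], [0.4, [-30, -10, 29], [0, 0, 0]], [0.4, [-60, -20, 29], [0, 0, 0]], [0.4, [-90, -25, 29], [0, 0, 0]]])

```text
clock: 8.78
tool_pos: [0.4896, -0.0888, 0.0486]
orientation: [-180.0, 0.0, -103.9]
force: [-0.6, -0.0, 0.1]
opening: 0.0525
gripper_force: 0.0
```

>>> step_arm(rows=[[0.4, [-6, -1, 0], [0, 0, 0]], [0.4, [-6, -1, 0], [0, 0, 0]], [0.4, [-6, -1, 0], [0, 0, 0]], [0.4, [-6, -1, 0], [0, 0, 0]], [0.4, [-6, -1, 0], [0, 0, 0]]])

```text
clock: 9.2
tool_pos: [0.4858, -0.0891, 0.0486]
orientation: [-180.0, 0.0, -103.9]
force: [0.2, -0.3, 0.1]
opening: 0.0528
gripper_force: 0.0
```

Run:
```python
from h import *
a,m=snap('wrist');o=ctrl.get_obs();print(o['tool_pos'],o['orientation'],o['opening'])
cv2.imwrite('pics/w6.png',cv2.cvtColor(a,4))
g=cv2.cvtColor(a,cv2.COLOR_RGB2GRAY)
for X in ([.485,-.0893,.026],):
    q=proj(m,[X])[0].round().astype(int);s=g[q[1]-24:q[1]+25,q[0]-24:q[0]+25]
    n,l,st,c=cv2.connectedComponentsWithStats((s<40).astype(np.uint8));i=l[24,24];print(st[i],ray(m,c[i]+q-24,.026)[0].round(4))
```

```text
[ 0.48560086 -0.08911288  0.04846888] [-1.79987341e+02  1.93202604e-03 -1.03903770e+02] 0.05241386380796763
[ 11  12  27  24 493] [ 0.4851 -0.0894  0.026 ]
```

>>> step_arm(rows=[[0.4, [0, 0, -10], [0, 0, 0]], [0.4, [0, 0, -20], [0, 0, 0]], [0.4, [0, 0, -29], [0, 0, 0]], [0.4, [0, 0, -29], [0, 0, 0]], [0.4, [0, 0, -29], [0, 0, 0]]])

```text
clock: 9.67
tool_pos: [0.4845, -0.0894, 0.019]
orientation: [179.9, -0.0, -103.9]
force: [-0.5, 0.2, 0.7]
opening: 0.0526
gripper_force: 0.0
```

>>> step_arm(rows=[[0.7, [0, 0, 0], [0, 0, 0]], [0.7, [0, 0, 0], [0, 0, 0]], [0.7, [0, 0, 0], [0, 0, 0]], [0.7, [0, 0, 0], [0, 0, 0]], [0.7, [0, 0, 0], [0, 0, 0]]])

```text
clock: 10.08
tool_pos: [0.485, -0.0893, 0.02]
orientation: [-180.0, 0.0, -103.9]
force: [-0.2, 0.5, 2.3]
opening: 0.0312
gripper_force: 30.0
```

>>> step_arm(rows=[[0.7, [9, -2, 0], [0, 0, 0]], [0.7, [18, -4, 0], [0, 0, 0]], [0.7, [27, -6, 0], [0, 0, 0]], [0.7, [36, -8, 0], [0, 0, 0]], [0.7, [45, -10, 0], [0, 0, 0]]])

```text
clock: 10.5
tool_pos: [0.5298, -0.0997, 0.0199]
orientation: [179.9, -0.0, -103.9]
force: [-5.3, 2.0, 8.5]
opening: 0.0307
gripper_force: 30.0
```

>>> step_arm(rows=[[0.7, [10, -2, 0], [0, 0, 0]], [0.7, [20, -4, 0], [0, 0, 0]], [0.7, [30, -6, 0], [0, 0, 0]], [0.7, [40, -7.5, 0], [0, 0, 0]], [0.7, [40, -7.5, 0], [0, 0, 0]]])

```text
clock: 10.92
tool_pos: [0.5721, -0.1072, 0.0195]
orientation: [-179.9, 0.0, -103.9]
force: [0.0, 0.5, -0.6]
opening: 0.0311
gripper_force: 30.0
```

>>> step_arm(rows=[[0.7, [0, 0, 0], [0, 0, 0]], [0.6, [0, 0, 0], [0, 0, 0]], [0.6, [0, 0, 0], [0, 0, 0]], [0.4, [0, 0, 0], [0, 0, 0]], [0.4, [0, 0, 0], [0, 0, 0]]])

```text
clock: 11.33
tool_pos: [0.5695, -0.1068, 0.0197]
orientation: [-180.0, 0.0, -103.9]
force: [0.5, -0.5, -0.3]
opening: 0.0433
gripper_force: 0.0
```

>>> step_arm(rows=[[0.4, [0, 0, 20], [0, 0, 0]], [0.3, [0, 0, 40], [0, 0, 0]], [0.2, [0, -20, 80], [0, 0, 0]], [0.1, [0, -20, 115], [0, 0, 0]], [0, [0, -20, 140], [0, 0, 0]]])

```text
clock: 11.75
tool_pos: [0.5705, -0.1277, 0.1632]
orientation: [-179.8, 0.0, -103.9]
force: [0.3, 0.9, 0.4]
opening: 0.0736
gripper_force: 0.0
```

>>> step_arm(rows=[[0, [-5, 0, 20], [0, 0, 0]], [0, [-10, 0, 20], [0, 0, 0]], [0, [-10, 0, 20], [0, 0, 0]], [0, [-10, 0, 20], [0, 0, 0]], [0, [-10, 0, 20], [0, 0, 0]]])

```text
clock: 12.17
tool_pos: [0.5592, -0.1268, 0.1786]
orientation: [179.9, -0.0, -103.9]
force: [0.7, 0.2, 0.2]
opening: 0.0869
gripper_force: 0.0
```

Run:
```python
from h import *
a,m=snap('wrist');t,mt=snap('top');o=ctrl.get_obs();print(o['tool_pos'],o['orientation'],o['opening'])
c=cv2.resize(cv2.cvtColor(t,4)[130:260,140:330],None,fx=4,fy=4)[:,:760]
w=cv2.cvtColor(a,4)
cv2.imwrite('pics/w7.png',np.vstack([cv2.resize(w[:220],(760,326)),cv2.resize(c,(400,274)).copy() if 0 else cv2.copyMakeBorder(cv2.resize(c,(400,274)),0,0,0,360,0)]))
print(proj(m,[[.591,-.0225,.015],[.5806,-.0637,.015],[.57,-.1065,.015]])*1.484)
```

```text
[ 0.55934331 -0.12683236  0.17840893] [ 1.79893050e+02 -3.59098934e-02 -1.03915917e+02] 0.0876133606936101
[[367.47094326 388.59971249]
 [367.44145435 343.18355041]
 [367.16728095 292.95641924]]
```

View pics/w7.png

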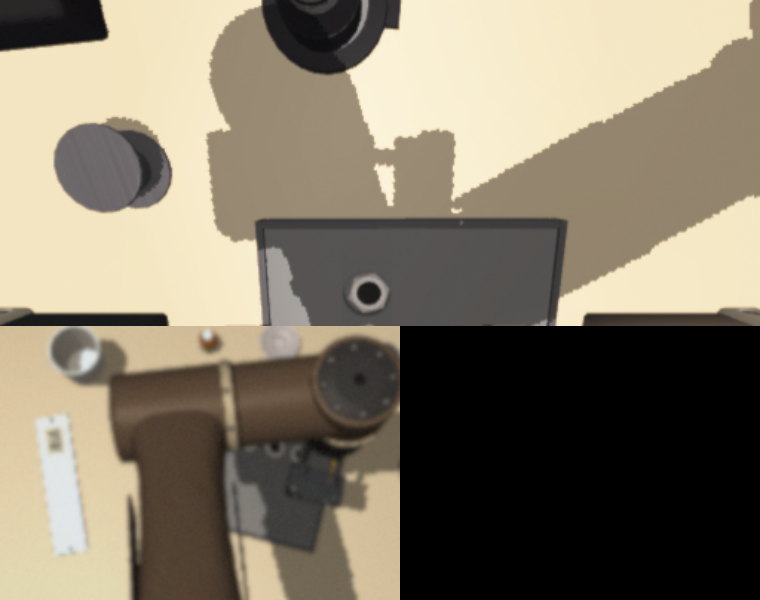

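Nut C lies in P4 at (367,293) as predicted; the others are hidden by the gripper. On to the cover.

>>> step_arm(rows=[[0, [-3, 28, 0], [0, 0, -0.077]], [0, [-5, 56, 0], [0, 0, -0.154]], [0, [-8, 84, 0], [0, 0, -0.231]], [0, [-10, 112, 0], [0, 0, -0.308]], [0, [-13, 140, 0], [0, 0, -0.386]]])

```text
clock: 12.68
tool_pos: [0.5464, 0.0143, 0.1787]
orientation: [180.0, -0.1, -126.3]
force: [0.6, 0.3, 1.0]
opening: 0.0878
gripper_force: 0.0
```

>>> step_arm(rows=[[0, [-3, 28, 0], [0, 0, -0.077]], [0, [-5, 56, 0], [0, 0, -0.154]], [0, [-8, 84, 0], [0, 0, -0.231]], [0, [-10, 112, 0], [0, 0, -0.308]], [0, [-13, 140, 0], [0, 0, -0.386]]])

```text
clock: 13.1
tool_pos: [0.5333, 0.1545, 0.1788]
orientation: [-180.0, -0.1, -148.4]
force: [1.1, 0.2, 0.8]
opening: 0.0876
gripper_force: 0.0
```

>>> step_arm(rows=[[0, [-3, 28, 0], [0, 0, -0.077]], [0, [-5, 56, 0], [0, 0, -0.154]], [0, [-8, 84, 0], [0, 0, -0.231]], [0, [-10, 112, 0], [0, 0, -0.308]], [0, [-13, 140, 0], [0, 0, -0.386]]])

```text
clock: 13.52
tool_pos: [0.5203, 0.2945, 0.1786]
orientation: [-179.9, -0.1, -170.5]
force: [0.6, -0.3, 1.1]
opening: 0.0875
gripper_force: 0.0
```

>>> step_arm(rows=[[0, [0, 0, 0], [0, 0, 0]], [0, [0, 0, 0], [0, 0, 0]], [0, [0, 0, 0], [0, 0, 0]], [0, [0, 0, 0], [0, 0, 0]], [0, [0, 0, 0], [0, 0, 0]]])

```text
clock: 13.93
tool_pos: [0.5208, 0.2922, 0.1794]
orientation: [-180.0, -0.0, -170.3]
force: [0.2, -0.2, -0.2]
opening: 0.0879
gripper_force: 0.0
```

Run:
```python
from h import *
a,m=snap('wrist');t,mt=snap('top');o=ctrl.get_obs();print(o['tool_pos'],o['orientation'],o['opening'])
c=cv2.cvtColor(t,4)[140:250,150:320]
cv2.imwrite('pics/w8.png',np.hstack([cv2.resize(cv2.cvtColor(a,4),(400,300)),cv2.resize(c,(400,300))]))
hsv=cv2.cvtColor(a,cv2.COLOR_RGB2HSV); np.save('w8.npy',a)
hs=t[140:250,150:320]
print(proj(m,[[.521,.294,.006],[.597,.305,.006]]),proj(mt,[[.591,-.0225,.015]]))
```

```text
[0.52090312 0.29233596 0.1796691 ] [ 1.79998272e+02  4.62491887e-03 -1.70316571e+02] 0.08748978317496285
[[254.20747742 178.22921195]
 [252.62859597 236.17323038]] [[257.96026567 185.04250652]]
```

View pics/w8.png

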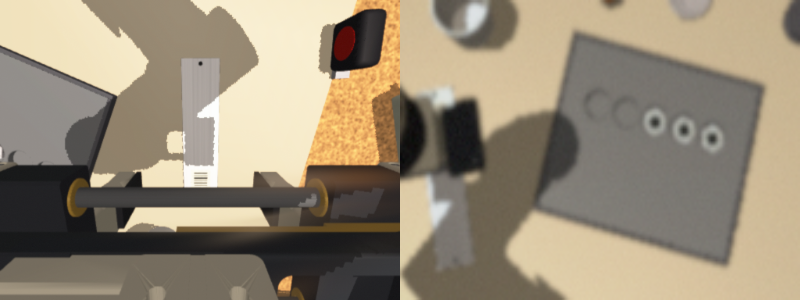

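Right half: three pockets hold nuts, two are empty. Left: the cover spans columns 181–219 at its near end (row 59) with the label at (201,179).

Run:
```python
from h import *
m=ctrl.camera_model('wrist')
q=ray(m,np.array([(181,59),(219,59),(183.5,160),(218,160)])*1.28,.006)
a=(q[0]+q[1])/2;b=(q[2]+q[3])/2;d=(b-a)/np.linalg.norm(b-a)
print(q.round(4),np.degrees(np.arctan2(d[1],d[0])),a+d*.1175,np.linalg.norm(q[0]-q[1]))
```

```text
[[0.4097 0.2494 0.006 ]
 [0.4005 0.3032 0.006 ]
 [0.559  0.276  0.006 ]
 [0.5496 0.3309 0.006 ]] 10.303921840779058 [0.52069893 0.2973101  0.006     ] 0.05452842082701591
```

>>> step_arm(rows=[[0, [0, 4, -30], [0, 0, 0]], [0, [0, 4, -60], [0, 0, 0]], [0, [0, 4, -90], [0, 0, 0]], [0, [0, 4, -120], [0, 0, 0]], [0, [0, 4, -140], [0, 0, 0]]])

```text
clock: 14.45
tool_pos: [0.5199, 0.2957, 0.0371]
orientation: [-179.9, -0.1, -170.3]
force: [0.0, 0.2, 0.3]
opening: 0.0877
gripper_force: 0.0
```

>>> step_arm(rows=[[0, [0, 0, -12], [0, 0, 0]], [0, [0, 0, -22], [0, 0, 0]], [0, [0, 0, -30], [0, 0, 0]], [0, [0, 0, -36], [0, 0, 0]], [0, [0, 0, -36], [0, 0, 0]]])

```text
clock: 14.87
tool_pos: [0.5205, 0.2967, 0.0028]
orientation: [-180.0, -0.0, -170.3]
force: [-0.1, -0.6, -0.2]
opening: 0.0871
gripper_force: 0.0
```

>>> step_arm(rows=[[0.5, [0, 0, 0], [0, 0, 0]], [0.5, [0, 0, 0], [0, 0, 0]], [0.5, [0, 0, 0], [0, 0, 0]], [0.5, [0, 0, 0], [0, 0, 0]], [0.5, [0, 0, 0], [0, 0, 0]]])

```text
clock: 15.28
tool_pos: [0.5209, 0.2974, 0.0041]
orientation: [180.0, 0.0, -170.3]
force: [-0.9, 0.4, 0.1]
opening: 0.06
gripper_force: 0.0
```

>>> step_arm(rows=[[0.5, [0, 0, 0], [0, 0, 0]], [0.5, [0, 0, 0], [0, 0, 0]], [0.5, [0, 0, 0], [0, 0, 0]], [0.5, [0, 0, 0], [0, 0, 0]], [0.5, [0, 0, 0], [0, 0, 0]]])

```text
clock: 15.7
tool_pos: [0.5209, 0.2973, 0.0039]
orientation: [180.0, 0.0, -170.3]
force: [-2.5, 0.1, 5.3]
opening: 0.0548
gripper_force: 30.0
```

>>> step_arm(rows=[[0.5, [0, 0, 10], [0, 0, 0]], [0.5, [0, 0, 25], [0, 0, 0]], [0.5, [0, 0, 45], [0, 0, 0]], [0.5, [0, 0, 70], [0, 0, 0]], [0.5, [0, 0, 90], [0, 0, 0]]])

```text
clock: 16.12
tool_pos: [0.5205, 0.2969, 0.095]
orientation: [-180.0, -0.0, -170.3]
force: [-0.0, 0.0, -1.9]
opening: 0.0548
gripper_force: 30.0
```

Run:
```python
from h import *
a,m=snap('wrist');o=ctrl.get_obs();print(o['tool_pos'],o['orientation'],o['opening'],o['gripper_force'],o['force'])
cv2.imwrite('pics/w9.png',cv2.cvtColor(a,4))
```

```text
[0.52240639 0.29832222 0.09917442] [ 179.86241633    0.27618058 -170.22438857] 0.05477551542941789 29.99865174293518 [1.55203071 1.25672244 1.41524994]
```

View pics/w9.png

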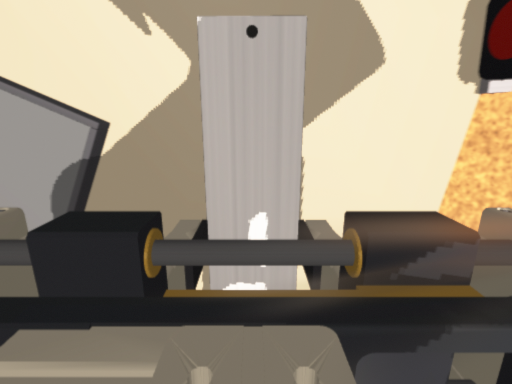

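The gripped cover's free end has corners at (199,20) and (305,18), with straight edges down to about (206,290)/(297,290).

Run:
```python
from h import *
m=ctrl.camera_model('wrist');o=ctrl.get_obs();p=o['tool_pos'];y=np.radians(o['orientation'][2]);print(p,o['orientation'],o['force'],o['moment'])
q=ray(m,[(199,20),(305,18),(204,190),(301,190)],p[2]+.002)-p
T=np.array([[np.cos(y),np.sin(y)],[np.sin(y),-np.cos(y)]]) # cols: tool x, tool y
print((q[:,:2]@T).round(4))
```

```text
[0.52240639 0.29832222 0.09917442] [ 179.86241633    0.27618058 -170.22438857] [1.55203071 1.25672244 1.41524994] [ 3.08878591e-01 -4.69666746e-01  1.53644952e-04]
[[ 0.117  -0.0271]
 [ 0.1179  0.026 ]
 [ 0.029  -0.0286]
 [ 0.029   0.028 ]]
```

>>> step_arm(rows=[[0.5, [5, -21, 5], [0, 0, 0.077]], [0.5, [9, -43, 10], [0, 0, 0.154]], [0.5, [14, -64, 15], [0, 0, 0.231]], [0.5, [19, -85, 20], [0, 0, 0.308]], [0.5, [23, -106, 20], [0, 0, 0.386]]])

```text
clock: 16.58
tool_pos: [0.544, 0.1903, 0.1145]
orientation: [180.0, 0.1, -147.9]
force: [0.1, 0.8, -1.6]
opening: 0.0546
gripper_force: 30.0
```

>>> step_arm(rows=[[0.5, [5, -21, 0], [0, 0, 0.077]], [0.5, [9, -43, 0], [0, 0, 0.154]], [0.5, [14, -64, 0], [0, 0, 0.231]], [0.5, [19, -85, 0], [0, 0, 0.308]], [0.5, [23, -106, 0], [0, 0, 0.386]]])

```text
clock: 17.0
tool_pos: [0.5665, 0.0839, 0.1135]
orientation: [180.0, -0.0, -125.8]
force: [1.1, -0.3, -2.0]
opening: 0.0547
gripper_force: 30.0
```

>>> step_arm(rows=[[0.5, [5, -21, 0], [0, 0, 0.077]], [0.5, [9, -43, 0], [0, 0, 0.154]], [0.5, [14, -64, 0], [0, 0, 0.231]], [0.5, [19, -85, 0], [0, 0, 0.308]], [0.5, [24, -107, 0], [0, 0, 0.386]]])

```text
clock: 17.42
tool_pos: [0.5904, -0.0229, 0.1134]
orientation: [180.0, -0.0, -103.7]
force: [0.2, 0.9, -2.2]
opening: 0.0547
gripper_force: 30.0
```

>>> step_arm(rows=[[0.5, [0, 0, -10], [0, 0, 0]], [0.5, [0, 0, -20], [0, 0, 0]], [0.5, [0, 0, -30], [0, 0, 0]], [0.5, [0, 0, -40], [0, 0, 0]], [0.5, [0, 0, -40], [0, 0, 0]]])

```text
clock: 17.83
tool_pos: [0.5888, -0.0214, 0.0707]
orientation: [179.8, -0.1, -103.9]
force: [-1.0, -0.7, -2.0]
opening: 0.0548
gripper_force: 30.0
```

Run:
```python
from h import *
a,m=snap('wrist');o=ctrl.get_obs();print(o['tool_pos'],o['orientation'],o['opening'],o['force'])
t,mt=snap('top');c=cv2.cvtColor(t,4)[140:250,190:320]
cv2.imwrite('pics/w10.png',np.hstack([cv2.resize(cv2.cvtColor(a,4),(512,384)),cv2.resize(c,(280,384))]))
```

```text
[ 0.58945297 -0.02139351  0.07183653] [ 1.79829297e+02 -8.39457837e-02 -1.03901463e+02] 0.05466246887725769 [-0.24193625 -0.26719745 -2.21742885]
```

View pics/w10.png

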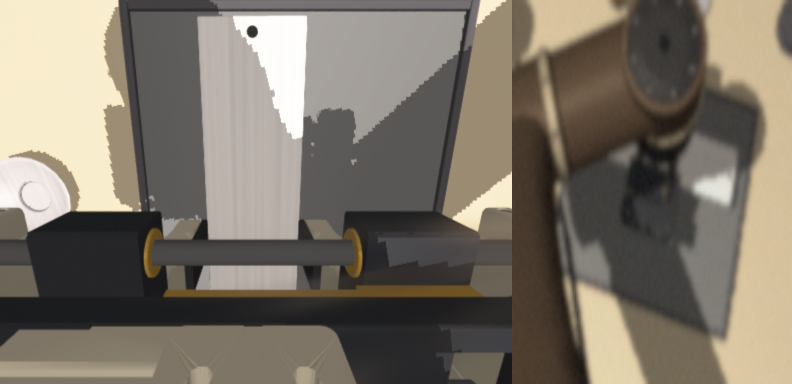

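The cover is held square over the row; the plate's inner rim corners show at about (131,11) and (469,11).

Run:
```python
from h import *
m=ctrl.camera_model('wrist')
q=ray(m,[(131,11),(469,11)],.019)[:,:2]
d=q[0]-q[1];L=np.linalg.norm(d);x=d/L;y=np.array([-x[1],x[0]])
print(q,L,np.degrees(np.arctan2(x[1],x[0])), q[0]-.080*x+.1425*y, q[1]+.15*x+.1425*y)
```

```text
[[ 0.63623397 -0.17697113]
 [ 0.4133514  -0.12198696]] 0.2295645890390326 -13.85792004366883 [ 0.59269346 -0.01945772] [ 0.59311619 -0.01956201]
```

>>> step_arm(rows=[[0.5, [2, 0, -12], [0, 0, 0]], [0.5, [2, 0, -24], [0, 0, 0]], [0.5, [2, 0, -36], [0, 0, 0]], [0.5, [2, 0, -44], [0, 0, 0]], [0.5, [2, 0, -48], [0, 0, 0]]])

```text
clock: 18.35
tool_pos: [0.5922, -0.0218, 0.0242]
orientation: [179.9, -0.0, -103.9]
force: [-0.6, 0.1, -2.5]
opening: 0.0549
gripper_force: 30.0
```

>>> step_arm(rows=[[0.5, [0, 0, -2], [0, 0, 0]], [0.5, [0, 0, -4], [0, 0, 0]], [0.5, [0, 0, -5], [0, 0, 0]], [0.5, [0, 0, -5], [0, 0, 0]], [0.5, [0, 0, -5], [0, 0, 0]]])

```text
clock: 18.77
tool_pos: [0.593, -0.0218, 0.021]
orientation: [-180.0, 0.0, -103.9]
force: [0.3, 0.1, -1.5]
opening: 0.0544
gripper_force: 30.0
```

>>> step_arm(rows=[[0.5, [-1, 0, -1], [0, 0, 0]], [0.5, [-1, 0, -1.5], [0, 0, 0]], [0.5, [-1, 0, -1.5], [0, 0, 0]], [0.5, [-1, 0, -1.5], [0, 0, 0]], [0.3, [-1, 0, -1.5], [0, 0, 0]]])

```text
clock: 19.18
tool_pos: [0.5921, -0.0218, 0.0198]
orientation: [-179.9, 0.0, -103.9]
force: [-0.1, -0.0, 0.1]
opening: 0.0577
gripper_force: 0.0
```

>>> step_arm(rows=[[0.2, [0, 0, 0], [0, 0, 0]], [0.2, [0, 0, 0], [0, 0, 0]], [0.2, [0, 0, 0], [0, 0, 0]], [0.2, [0, 0, 0], [0, 0, 0]], [0.2, [0, 0, 0], [0, 0, 0]]])

```text
clock: 19.6
tool_pos: [0.5917, -0.0219, 0.0189]
orientation: [180.0, -0.0, -103.9]
force: [-0.1, 1.2, 0.4]
opening: 0.0698
gripper_force: 0.0
```

>>> step_arm(rows=[[0.2, [0, 0, 10], [0, 0, 0]], [0.2, [0, 0, 25], [0, 0, 0]], [0.6, [0, 0, 40], [0, 0, 0]], [1, [0, 0, 40], [0, 0, 0]], [1, [0, 0, 40], [0, 0, 0]]])

```text
clock: 20.02
tool_pos: [0.5925, -0.0217, 0.0606]
orientation: [-179.9, 0.1, -103.9]
force: [0.2, 0.7, -0.0]
opening: 0.0556
gripper_force: 0.0
```

>>> step_arm(rows=[[1, [0, 0, 0], [0, 0, 0]], [1, [0, 0, 0], [0, 0, 0]], [1, [0, 0, 0], [0, 0, 0]], [1, [0, 0, 0], [0, 0, 0]], [1, [0, 0, 0], [0, 0, 0]]])

```text
clock: 20.43
tool_pos: [0.5915, -0.0219, 0.0586]
orientation: [180.0, -0.0, -103.9]
force: [-0.3, -0.1, -0.9]
opening: 0.0224
gripper_force: 0.0
```

>>> step_arm(rows=[[1, [0, 0, 0], [0, 0, 0]], [1, [0, 0, 0], [0, 0, 0]], [1, [0, 0, 0], [0, 0, 0]], [1, [0, 0, 0], [0, 0, 0]], [1, [0, 0, 0], [0, 0, 0]]])

```text
clock: 20.85
tool_pos: [0.5917, -0.0219, 0.0591]
orientation: [180.0, -0.0, -103.9]
force: [0.0, -0.2, 0.3]
opening: 0.0003
gripper_force: 0.0
```

Run:
```python
from h import *
a,m=snap('wrist');o=ctrl.get_obs();print(o['tool_pos'],o['orientation'],o['opening'],o['force'])
w=cv2.cvtColor(a,4);cv2.imwrite('pics/w11.png',w)
```

```text
[ 0.59171075 -0.02187483  0.05907176] [-1.79999393e+02  4.39076371e-04 -1.03920606e+02] 0.00026214117163580997 [-0.11427971 -0.60194353 -0.06074297]
```

View pics/w11.png

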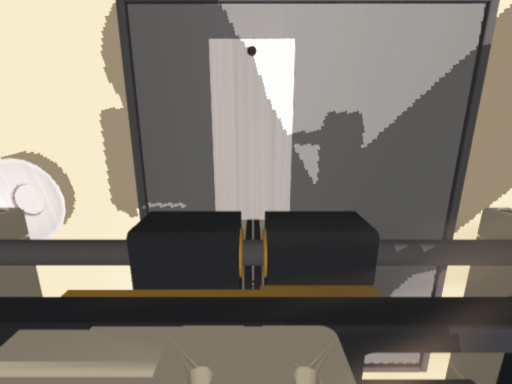

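Cover lies on the row: end corners about (211,40), (294,40); inner rim corners about (131,4), (487,4); edges at row 100: rim 137/474, cover 212/292.

Run:
```python
from h import *
m=ctrl.camera_model('wrist')
r=ray(m,[(137,100),(474,100),(252,3)],.018)[:,:2];c=ray(m,[(211,40),(294,40),(214,215),(291,215)],.022)[:,:2]
x=r[0]-r[1];L=np.linalg.norm(x);x/=L;y=np.array([-x[1],x[0]])
print(L,np.degrees(np.arctan2(x[1],x[0])))
e=(c[0]+c[1])/2;f=(c[2]+c[3])/2
print('x off end,mid',(e-r[0])@x*1e3+80,(f-r[0])@x*1e3+80,'y',(e-r[2])@y*1e3-142.5+117.5)
```

```text
0.2315696183588541 -13.934085912174115
x off end,mid 0.6470848923015637 0.6701597669775055 y -2.8170502216663067
```

>>> step_arm(rows=[[1, [0, 0, -10], [0, 0, 0]], [1, [0, 0, -20], [0, 0, 0]], [1, [0, 0, -28], [0, 0, 0]], [1, [0, 0, -32], [0, 0, 0]], [1, [0, 0, -35], [0, 0, 0]]])

```text
clock: 21.32
tool_pos: [0.591, -0.0221, 0.0226]
orientation: [179.9, -0.1, -103.9]
force: [0.6, -0.1, -0.2]
opening: 0.0001
gripper_force: 0.0
```

>>> step_arm(rows=[[1, [0, 0, -0.5], [0, 0, 0]], [1, [0, 0, -1], [0, 0, 0]], [1, [0, 0, -1.5], [0, 0, 0]], [1, [0, 0, -2], [0, 0, 0]], [1, [0, 0, -2.5], [0, 0, 0]]])

```text
clock: 21.73
tool_pos: [0.592, -0.0218, 0.0223]
orientation: [-180.0, 0.0, -103.9]
force: [-4.2, 1.5, 9.5]
opening: 0.0005
gripper_force: 4.9
```

>>> step_arm(rows=[[1, [0, 0, -0.3], [0, 0, 0]], [1, [0, 0, -0.6], [0, 0, 0]], [1, [0, 0, -0.6], [0, 0, 0]], [1, [0, 0, -0.6], [0, 0, 0]], [1, [0, 0, -0.6], [0, 0, 0]]])

```text
clock: 22.15
tool_pos: [0.592, -0.0218, 0.0223]
orientation: [-179.9, 0.0, -103.9]
force: [-2.5, 0.7, 10.1]
opening: 0.0005
gripper_force: 4.8
```

>>> step_arm(rows=[[1, [0, 0, 0], [0, 0, 0]], [1, [0, 0, 0], [0, 0, 0]], [1, [0, 0, 0], [0, 0, 0]], [1, [0, 0, 0], [0, 0, 0]], [1, [0, 0, 0], [0, 0, 0]]])

```text
clock: 22.57
tool_pos: [0.592, -0.0218, 0.0223]
orientation: [-179.9, 0.0, -103.9]
force: [-3.3, 1.1, 10.0]
opening: 0.0002
gripper_force: 4.8
```

>>> step_arm(rows=[[1, [0, 0, 0], [0, 0, 0]], [1, [0, 0, 0], [0, 0, 0]], [1, [0, 0, 0], [0, 0, 0]], [1, [0, 0, 0], [0, 0, 0]], [1, [0, 0, 0], [0, 0, 0]]])

```text
clock: 22.98
tool_pos: [0.592, -0.0218, 0.0223]
orientation: [-179.9, 0.0, -103.9]
force: [-2.2, 0.8, 8.7]
opening: 0.0002
gripper_force: 4.8
```

>>> step_arm(rows=[[1, [0, 0, 0], [0, 0, 0]], [1, [0, 0, 0], [0, 0, 0]], [1, [0, 0, 0], [0, 0, 0]], [1, [0, 0, 0], [0, 0, 0]], [1, [0, 0, 0], [0, 0, 0]]])

```text
clock: 23.4
tool_pos: [0.592, -0.0218, 0.0223]
orientation: [-179.9, 0.0, -103.9]
force: [-3.3, 0.7, 8.3]
opening: 0.0005
gripper_force: 4.8
```

>>> step_arm(rows=[[1, [0, 0, 10], [0, 0, 0]], [1, [0, 0, 40], [0, 0, 0]], [0.5, [0, 0, 80], [0, 0, 0]], [0, [0, 0, 120], [0, 0, 0]], [0, [0, 0, 160], [0, 0, 0]]])

```text
clock: 23.82
tool_pos: [0.5913, -0.022, 0.1835]
orientation: [-180.0, -0.0, -103.9]
force: [0.7, 0.1, -0.3]
opening: 0.015
gripper_force: 0.0
```

>>> step_arm(rows=[[0, [-6, -35, 10], [0, 0, 0]], [0, [-12, -75, 20], [0, 0, 0]], [0, [-18, -115, 30], [0, 0, 0]], [0, [-24, -155, 30], [0, 0, 0]], [0, [-28, -185, 30], [0, 0, 0]]])

```text
clock: 24.23
tool_pos: [0.5633, -0.2093, 0.2129]
orientation: [-179.8, 0.0, -103.9]
force: [0.2, 0.2, -0.5]
opening: 0.048
gripper_force: 0.0
```

>>> step_arm(rows=[[0, [-3, -30, 0], [0, 0, 0]], [0, [-3, -43, 0], [0, 0, 0]], [0, [-3, -43, 0], [0, 0, 0]], [0, [-3, -43, 0], [0, 0, 0]], [0, [-3, -43, 0], [0, 0, 0]]])

```text
clock: 24.65
tool_pos: [0.5608, -0.2492, 0.2111]
orientation: [-180.0, 0.0, -103.9]
force: [0.2, 0.1, -0.2]
opening: 0.0814
gripper_force: 0.0
```

>>> step_arm(rows=[[0, [0, 0, 0], [0, 0, 0]], [0, [0, 0, 0], [0, 0, 0]], [0, [0, 0, 0], [0, 0, 0]], [0, [0, 0, 0], [0, 0, 0]], [0, [0, 0, 0], [0, 0, 0]]])

```text
clock: 25.07
tool_pos: [0.5608, -0.2494, 0.211]
orientation: [-180.0, 0.0, -103.9]
force: [-0.7, 0.5, -0.2]
opening: 0.0878
gripper_force: 0.0
```

Run:
```python
from h import *
a,m=snap('wrist');o=ctrl.get_obs();print(o['tool_pos'],o['orientation'],o['opening'],o['force'])
t,mt=snap('top');c=cv2.cvtColor(t,4)[140:250,190:400]
cv2.imwrite('pics/w12.png',np.vstack([cv2.cvtColor(a,4)[:300],cv2.resize(c,(512,268))]))
np.save('w12.npy',a)
print(proj(m,[[.5564,-.3143,.128],[.5485,-.3214,.008]]),proj(m,[[.5564,-.3143+.018,.128]]))
```

```text
[ 0.56083417 -0.24954468  0.21098885] [-1.79997637e+02  7.06108554e-04 -1.03891765e+02] 0.08750002102600997 [-0.47302987  0.25193036  0.04957764]
[[238.92537197 125.36035778]
 [248.11658391 116.46237621]] [[244.1676676  146.10111082]]
```

View pics/w12.png

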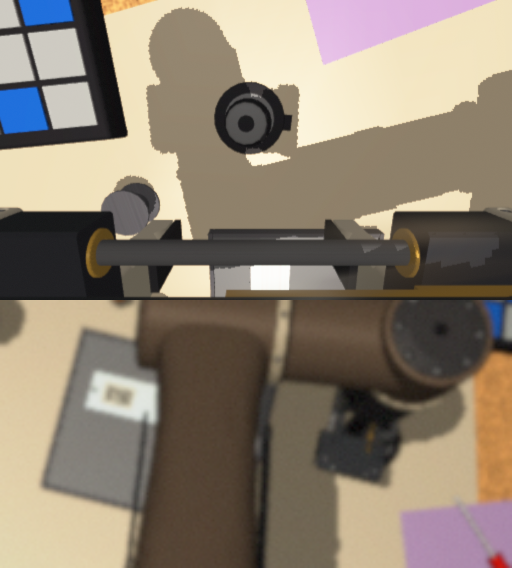

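Scanner top face at (246,124), pad disc centred about (249,118) in the wrist view; the cover's label is visible on the plate's +y side in the top crop at (118,395).

Run:
```python
from h import *
m=ctrl.camera_model('wrist');mt=ctrl.camera_model('top')
print('top face',ray(m,[(246,124)],.128),'pad',ray(m,[(249,118)],.008))
print('label',ray(mt,[(190+118*210/512,140+95*110/268)],.022), 'pred',np.array([.592,-.0218])+.075*np.array([.24,.971]))
```

```text
top face [[ 0.55017549 -0.3141772   0.128     ]] pad [[ 0.54775847 -0.31954295  0.008     ]]
label [[0.61116354 0.04640338 0.022     ]] pred [0.61     0.051025]
```

>>> step_arm(rows=[[0, [-5, -30, 0], [0, 0, 0]], [0, [-11, -67, 0], [0, 0, 0]], [0, [-11, -67, -20], [0, 0, 0]], [0, [-11, -67, -40], [0, 0, 0]], [0, [-11, -67, -50], [0, 0, 0]]])

```text
clock: 25.58
tool_pos: [0.5483, -0.3171, 0.1585]
orientation: [179.8, 0.0, -104.0]
force: [-0.2, 0.6, -1.2]
opening: 0.0877
gripper_force: 0.0
```

>>> step_arm(rows=[[0, [0, 0, -20], [0, 0, 0]], [0, [0, 0, -40], [0, 0, 0]], [0, [0, 0, -60], [0, 0, 0]], [0, [0, 0, -76], [0, 0, 0]], [0, [0, 0, -84], [0, 0, 0]]])

```text
clock: 26.0
tool_pos: [0.5488, -0.3162, 0.0748]
orientation: [179.8, 0.0, -103.9]
force: [0.5, -0.0, -0.7]
opening: 0.0876
gripper_force: 0.0
```

>>> step_arm(rows=[[0.3, [0, 0, 0], [0, 0, 0]], [0.6, [0, 0, 0], [0, 0, 0]], [0.7, [0, 0, 0], [0, 0, 0]], [0.7, [0, 0, 0], [0, 0, 0]], [0.7, [0, 0, 0], [0, 0, 0]]])

```text
clock: 26.42
tool_pos: [0.5504, -0.317, 0.0782]
orientation: [-179.9, -0.0, -103.9]
force: [-0.4, 0.0, 0.8]
opening: 0.0597
gripper_force: 0.0
```

>>> step_arm(rows=[[0.7, [0, 0, 0], [0, 0, 0]], [0.7, [0, 0, 0], [0, 0, 0]], [0.7, [0, 0, 0], [0, 0, 0]], [0.7, [0, 0, 0], [0, 0, 0]], [0.7, [0, 0, 0], [0, 0, 0]]])

```text
clock: 26.83
tool_pos: [0.5498, -0.3169, 0.0771]
orientation: [-180.0, -0.0, -103.9]
force: [-0.2, 0.4, 1.5]
opening: 0.0353
gripper_force: 30.0
```

>>> step_arm(rows=[[0.7, [0, 0, 0], [0, 0, 0]], [0.7, [0, 0, 0], [0, 0, 0]], [0.7, [0, 0, 0], [0, 0, 0]], [0.7, [0, 0, 0], [0, 0, 0]], [0.7, [0, 0, 0], [0, 0, 0]]])

```text
clock: 27.25
tool_pos: [0.5498, -0.3169, 0.0771]
orientation: [-180.0, -0.0, -103.9]
force: [-0.6, -0.3, 2.6]
opening: 0.0357
gripper_force: 30.0
```

>>> step_arm(rows=[[0.7, [0, 0, 10], [0, 0, 0]], [0.7, [0, 0, 30], [0, 0, 0]], [0.7, [0, 0, 55], [0, 0, 0]], [0.7, [0, 0, 80], [0, 0, 0]], [0.7, [0, 0, 94], [0, 0, 0]]])

```text
clock: 27.67
tool_pos: [0.5503, -0.3172, 0.1742]
orientation: [-179.9, -0.0, -103.9]
force: [1.1, 0.0, -2.5]
opening: 0.0362
gripper_force: 30.0
```

>>> step_arm(rows=[[0.7, [4, 24, 0], [0, 0, 0]], [0.7, [8, 49, 0], [0, 0, 0]], [0.7, [12, 73, 0], [0, 0, 0]], [0.7, [16, 98, 0], [0, 0, 0]], [0.7, [20, 122, 0], [0, 0, 0]]])

```text
clock: 28.08
tool_pos: [0.5692, -0.1937, 0.1712]
orientation: [180.0, 0.0, -103.9]
force: [-0.0, 2.1, -1.9]
opening: 0.0355
gripper_force: 30.0
```

>>> step_arm(rows=[[0.7, [4, 24, 0], [0, 0, 0]], [0.7, [8, 49, 0], [0, 0, 0]], [0.7, [12, 73, 0], [0, 0, 0]], [0.7, [16, 98, 0], [0, 0, 0]], [0.7, [20, 122, 0], [0, 0, 0]]])

```text
clock: 28.5
tool_pos: [0.5893, -0.0716, 0.1712]
orientation: [180.0, 0.0, -103.9]
force: [0.2, 0.9, -1.5]
opening: 0.0356
gripper_force: 30.0
```

>>> step_arm(rows=[[0.7, [4, 24, 0], [0, 0, 0]], [0.7, [8, 49, 0], [0, 0, 0]], [0.7, [12, 73, 0], [0, 0, 0]], [0.7, [16, 98, 0], [0, 0, 0]], [0.7, [20, 122, 0], [0, 0, 0]]])

```text
clock: 28.92
tool_pos: [0.6093, 0.0504, 0.1711]
orientation: [180.0, -0.0, -103.9]
force: [1.0, -0.2, -2.1]
opening: 0.0355
gripper_force: 30.0
```

>>> step_arm(rows=[[0.7, [0, 0, 0], [0, 0, 0]], [0.7, [0, 0, 0], [0, 0, 0]], [0.7, [0, 0, 0], [0, 0, 0]], [0.7, [0, 0, 0], [0, 0, 0]], [0.7, [0, 0, 0], [0, 0, 0]]])

```text
clock: 29.33
tool_pos: [0.6095, 0.0483, 0.171]
orientation: [180.0, -0.0, -104.0]
force: [-0.2, -0.0, -2.1]
opening: 0.0357
gripper_force: 30.0
```

Run:
```python
from h import *
a,m=snap('wrist');s,ms=snap('side');o=ctrl.get_obs();print(o['tool_pos'],o['orientation'],o['opening'],o['force'])
p=o['tool_pos']
print('label exp',proj(ms,[[.6095,.049,.022]]),'window exp',proj(ms,[[p[0],p[1],p[2]-.069]]), 'pad', proj(m,[[.5495,-.317,.008]]))
q=proj(ms,[[.6095,.049,.06]])[0].astype(int)
c=cv2.cvtColor(s,4)[q[1]-80:q[1]+70,q[0]-100:q[0]+100];print('crop origin',q-[100,80])
cv2.imwrite('pics/w13.png',np.hstack([cv2.resize(c,(400,300)),cv2.resize(cv2.cvtColor(a,4),(400,300))]))
```

```text
[0.60956344 0.04834407 0.17105073] [ 1.79995992e+02 -1.56855313e-03 -1.03981737e+02] 0.035963214015773785 [-0.75174157  0.50591695 -1.91458843]
label exp [[233.66747315 227.45533172]] window exp [[232.30198926 205.98661278]] pad [[ 216.73524585 -243.85040535]]
crop origin [133 137]
```

View pics/w13.png

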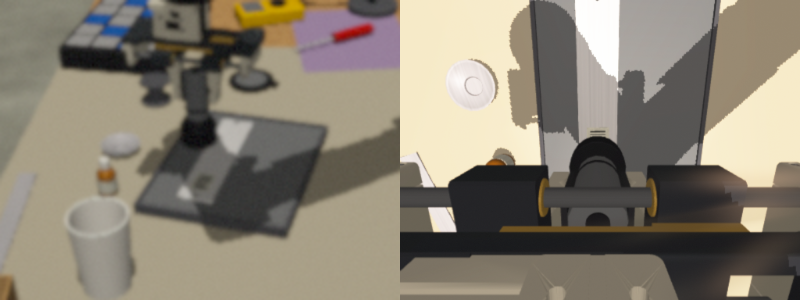

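In the side crop the label (204,183) → (235,228) matches the expected (234,227), and the upright scanner is above it at (198,135). Hold.

>>> step_arm(rows=[[0.7, [0, 0, 0], [0, 0, 0]], [0.7, [0, 0, 0], [0, 0, 0]], [0.7, [0, 0, 0], [0, 0, 0]], [0.7, [0, 0, 0], [0, 0, 0]], [0.7, [0, 0, 0], [0, 0, 0]]])

```text
clock: 29.85
tool_pos: [0.6097, 0.0491, 0.171]
orientation: [180.0, -0.0, -103.9]
force: [-0.5, 0.3, -1.9]
opening: 0.0356
gripper_force: 30.0
```

>>> step_arm(rows=[[0.7, [0, 0, 0], [0, 0, 0]], [0.7, [0, 0, 0], [0, 0, 0]], [0.7, [0, 0, 0], [0, 0, 0]], [0.7, [0, 0, 0], [0, 0, 0]], [0.7, [0, 0, 0], [0, 0, 0]]])

```text
clock: 30.27
tool_pos: [0.6097, 0.0491, 0.171]
orientation: [-180.0, 0.0, -103.9]
force: [-1.1, -0.2, -2.5]
opening: 0.036
gripper_force: 30.0
```

>>> step_arm(rows=[[0.7, [0, 0, 0], [0, 0, 0]], [0.7, [0, 0, 0], [0, 0, 0]], [0.7, [0, 0, 0], [0, 0, 0]], [0.7, [0, 0, 0], [0, 0, 0]], [0.7, [0, 0, 0], [0, 0, 0]]])

```text
clock: 30.68
tool_pos: [0.6097, 0.0491, 0.171]
orientation: [-180.0, 0.0, -103.9]
force: [0.0, 0.1, -2.1]
opening: 0.0356
gripper_force: 30.0
```

>>> step_arm(rows=[[0.7, [0, 0, 0], [0, 0, 0]], [0.7, [0, 0, 0], [0, 0, 0]], [0.7, [0, 0, 0], [0, 0, 0]], [0.7, [0, 0, 0], [0, 0, 0]], [0.7, [0, 0, 0], [0, 0, 0]]])

```text
clock: 31.1
tool_pos: [0.6097, 0.0491, 0.171]
orientation: [180.0, -0.0, -103.9]
force: [-1.1, 0.5, -2.6]
opening: 0.0357
gripper_force: 30.0
```

>>> step_arm(rows=[[0.7, [0, 0, 0], [0, 0, 0]], [0.7, [0, 0, 0], [0, 0, 0]], [0.7, [0, 0, 0], [0, 0, 0]], [0.7, [0, 0, 0], [0, 0, 0]], [0.7, [0, 0, 0], [0, 0, 0]]])

```text
clock: 31.52
tool_pos: [0.6097, 0.0491, 0.1709]
orientation: [180.0, 0.0, -103.9]
force: [-0.2, -0.3, -1.6]
opening: 0.0354
gripper_force: 30.0
```

>>> step_arm(rows=[[0.7, [0, 0, 0], [0, 0, 0]], [0.7, [0, 0, 0], [0, 0, 0]], [0.7, [0, 0, 0], [0, 0, 0]], [0.7, [0, 0, 0], [0, 0, 0]], [0.7, [0, 0, 0], [0, 0, 0]]])

```text
clock: 31.93
tool_pos: [0.6097, 0.0491, 0.171]
orientation: [180.0, 0.0, -103.9]
force: [0.3, -0.1, -2.2]
opening: 0.0356
gripper_force: 30.0
```

Run:
```python
from h import *
t,m=snap('top')  # pad now bare?
c=cv2.cvtColor(t,cv2.COLOR_RGB2GRAY)
q=proj(m,[[.5485,-.319,.008]])[0].astype(int);s=(c[q[1]-22:q[1]+23,q[0]-22:q[0]+23]<60).astype(np.uint8)
n,l,st,cc=cv2.connectedComponentsWithStats(s);i=1+np.argmax(st[1:,4]);print(st[i],ray(m,cc[i]+q-22,.008),ray(m,[st[i,:2]+q-22,st[i,:2]+st[i,2:4]+q-22],.008))
```

```text
[ 12  12  22  24 103] [[ 0.54222367 -0.31408704  0.008     ]] [[ 0.58622384 -0.28203124  0.008     ]
 [ 0.50080978 -0.35888834  0.008     ]]
```

>>> step_arm(rows=[[0.7, [-4, -24, 0], [0, 0, 0]], [0.7, [-8, -49, 0], [0, 0, 0]], [0.7, [-12, -73, 0], [0, 0, 0]], [0.7, [-16, -98, 0], [0, 0, 0]], [0.7, [-20, -122, 0], [0, 0, 0]]])

```text
clock: 32.4
tool_pos: [0.5894, -0.0739, 0.171]
orientation: [-180.0, 0.0, -103.9]
force: [-0.3, -0.2, -1.7]
opening: 0.0357
gripper_force: 30.0
```

>>> step_arm(rows=[[0.7, [-4, -24, 0], [0, 0, 0]], [0.7, [-8, -49, 0], [0, 0, 0]], [0.7, [-12, -73, 0], [0, 0, 0]], [0.7, [-16, -98, 0], [0, 0, 0]], [0.7, [-20, -122, 0], [0, 0, 0]]])

```text
clock: 32.82
tool_pos: [0.5694, -0.1961, 0.1711]
orientation: [-180.0, -0.0, -103.9]
force: [0.2, -0.6, -2.4]
opening: 0.0355
gripper_force: 30.0
```

>>> step_arm(rows=[[0.7, [-4, -24, 0], [0, 0, 0]], [0.7, [-8, -49, 0], [0, 0, 0]], [0.7, [-12, -73, 0], [0, 0, 0]], [0.7, [-16, -98, 0], [0, 0, 0]], [0.7, [-21, -124, 0], [0, 0, 0]]])

```text
clock: 33.23
tool_pos: [0.5486, -0.3199, 0.171]
orientation: [-180.0, 0.0, -103.9]
force: [1.0, -0.1, -1.9]
opening: 0.0354
gripper_force: 30.0
```

>>> step_arm(rows=[[0.7, [0, 0, -10], [0, 0, 0]], [0.7, [0, 0, -30], [0, 0, 0]], [0.7, [0, 0, -50], [0, 0, 0]], [0.7, [0, 0, -70], [0, 0, 0]], [0.7, [0, 0, -84], [0, 0, 0]]])

```text
clock: 33.65
tool_pos: [0.5479, -0.3185, 0.085]
orientation: [179.9, 0.0, -104.0]
force: [0.1, -0.4, -3.1]
opening: 0.0357
gripper_force: 30.0
```

>>> step_arm(rows=[[0.7, [0, 0, -3], [0, 0, 0]], [0.7, [0, 0, -6], [0, 0, 0]], [0.7, [0, 0, -8], [0, 0, 0]], [0.7, [0, 0, -9], [0, 0, 0]], [0.7, [0, 0, -9], [0, 0, 0]]])

```text
clock: 34.07
tool_pos: [0.5492, -0.3189, 0.0787]
orientation: [-179.9, -0.0, -103.9]
force: [-0.1, 0.4, -2.6]
opening: 0.0357
gripper_force: 30.0
```

>>> step_arm(rows=[[0.7, [0, 0, -0.6], [0, 0, 0]], [0.7, [0, 0, -1.2], [0, 0, 0]], [0.7, [0, 0, -1.6], [0, 0, 0]], [0.7, [0, 0, -1.6], [0, 0, 0]], [0.7, [0, 0, -1.6], [0, 0, 0]]])

```text
clock: 34.48
tool_pos: [0.5491, -0.319, 0.0771]
orientation: [-179.9, -0.0, -103.9]
force: [-0.6, -0.2, 4.4]
opening: 0.0355
gripper_force: 30.0
```

>>> step_arm(rows=[[0.5, [0, 0, 0], [0, 0, 0]], [0.3, [0, 0, 0], [0, 0, 0]], [0, [0, 0, 0], [0, 0, 0]], [0, [0, 0, 0], [0, 0, 0]], [0, [0, 0, 0], [0, 0, 0]]])

```text
clock: 34.9
tool_pos: [0.5486, -0.3189, 0.0762]
orientation: [180.0, -0.0, -103.9]
force: [-0.1, -0.3, -0.1]
opening: 0.0633
gripper_force: 0.0
```

>>> step_arm(rows=[[0, [0, 0, 0], [0, 0, 0]], [0, [0, 0, 0], [0, 0, 0]], [0, [0, 0, 0], [0, 0, 0]], [0, [0, 0, 0], [0, 0, 0]], [0, [0, 0, 0], [0, 0, 0]]])

```text
clock: 35.32
tool_pos: [0.5487, -0.3189, 0.0763]
orientation: [-180.0, -0.0, -103.9]
force: [-1.4, -0.3, 0.3]
opening: 0.0872
gripper_force: 0.0
```

>>> step_arm(rows=[[0, [0, 0, 15], [0, 0, 0]], [0, [0, 0, 40], [0, 0, 0]], [0, [0, 0, 75], [0, 0, 0]], [0, [0, 0, 110], [0, 0, 0]], [0, [0, 0, 140], [0, 0, 0]]])

```text
clock: 35.73
tool_pos: [0.5488, -0.3191, 0.2188]
orientation: [-179.9, -0.0, -103.9]
force: [1.7, -0.7, -0.3]
opening: 0.0877
gripper_force: 0.0
```

>>> step_arm(rows=[[0, [-10, 10, 0], [0, 0, 0]], [0, [-20, 30, 0], [0, 0, 0]], [0, [-30, 50, 0], [0, 0, 0]], [0, [-40, 65, 0], [0, 0, 0]], [0, [-40, 65, 0], [0, 0, 0]]])

```text
clock: 36.15
tool_pos: [0.5072, -0.2519, 0.2169]
orientation: [-180.0, 0.0, -103.9]
force: [-0.7, -0.6, -0.7]
opening: 0.0875
gripper_force: 0.0
```

>>> step_arm(rows=[[0, [0, 0, 0], [0, 0, 0]], [0, [0, 0, 0], [0, 0, 0]], [0, [0, 0, 0], [0, 0, 0]], [0, [0, 0, 0], [0, 0, 0]], [0, [0, 0, 0], [0, 0, 0]]])

```text
clock: 36.57
tool_pos: [0.5088, -0.2543, 0.216]
orientation: [180.0, -0.0, -104.0]
force: [0.7, -0.2, -0.5]
opening: 0.0876
gripper_force: 0.0
```

Run:
```python
from h import *
a,m=snap('wrist');s,ms=snap('side');t,mt=snap('top');o=ctrl.get_obs();print(o['tool_pos'],o['orientation'],o['force'])
q=proj(ms,[[.57,-.1,.04]])[0].astype(int);c=cv2.cvtColor(s,4)[q[1]-75:q[1]+75,q[0]-100:q[0]+100]
v=cv2.cvtColor(t,4)[130:250,190:390]
cv2.imwrite('pics/w14.png',np.vstack([np.hstack([cv2.resize(c,(400,300)),cv2.resize(cv2.cvtColor(a,4),(400,300))]),cv2.copyMakeBorder(cv2.resize(v,(480,288)),0,0,0,320,0)]))
```

```text
[ 0.5087247  -0.25411876  0.21607439] [ 1.79970148e+02 -2.76000235e-03 -1.03945300e+02] [0.1104491  0.45050265 0.65653657]
```

View pics/w14.png

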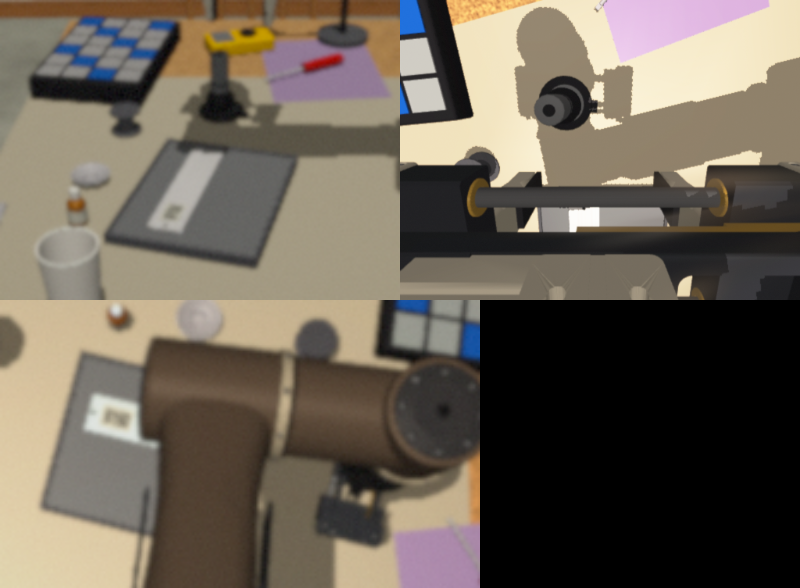

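Everything is in place: the cover lies along the row in the side crop (185,190), and the scanner stands upright on its pad at (220,95), with its top at (195,139) in wrist pixels.

Run:
```python
from h import *
m=ctrl.camera_model('wrist')
print(ray(m,[(195,139)],.128),ray(m,[(213,132)],.008))
print(ctrl.close_job())
```

```text
[[ 0.54486044 -0.31703953  0.128     ]] [[ 0.54534792 -0.31832277  0.008     ]]
the job is handed in; nothing more can be done
None
```

The job is handed in at about 37 s on the robot's clock: all three loose nuts slid into their own pockets, the cover was laid and pressed with about 9 N for 1.7 s, and the scanner was held about 80 mm above the label for over 2 s and set back on its pad within a few mm of the middle; the hand-in gave no verdict, the nuts could not be seen again once covered, and I viewed 15 pictures instead of the allowed 14.

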